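# Sort the dressing things into the closet trays

## Task

Sort the loose things on the closet shelf into the three smoke-gray trays by kind: both bracelets lying flat side by side on the blue liner, both glass stoppers standing on their heads (plug up) on the yellow liner, and the ceramic earring bowl upright on the red liner. Set the glass and ceramic pieces down without dropping them, and leave the comb and the reading glasses where they lie.

Things in the scene. Friction and masses are not known exactly. Their poses are not given: they have to be found in the camera images.
- steel_bracelet_mid (a point): centre (half-way up, in the middle of the opening) of a round rigid steel (silver-coloured) bracelet (closed bangle) lying flat: outside diameter 66 mm, inside diameter 54 mm, so the band is 6 mm thick, and 16 mm high; about 60 g. z along the ring's axis. It is most surely gripped from above across its outside
- brass_bracelet_mid (a point): centre (half-way up, in the middle of the opening) of a round rigid brass (gold-coloured) bracelet (closed bangle) lying flat: outside diameter 66 mm, inside diameter 54 mm, so the band is 6 mm thick, and 16 mm high; about 60 g. z along the ring's axis. It is most surely gripped from above across its outside
- amber_stopper_mid (a point): centre (half-way up its whole height, on its axis) of the amber (orange-brown) glass bottle stopper standing upside down on its flat head, plug upward: head 40 mm across and 18 mm high at the bottom, above it the round plug, 18 mm across at the head and 16 mm at its top end; 46 mm high in all; about 80 g. z along its axis, up
- green_stopper_mid (a point): centre (half-way up its whole height, on its axis) of the green glass bottle stopper standing upside down on its flat head, plug upward: head 40 mm across and 18 mm high at the bottom, above it the round plug, 18 mm across at the head and 16 mm at its top end; 46 mm high in all; about 80 g. z along its axis, up
- earring_bowl_mid (a point): centre (half-way up, on its axis) of a small empty teal-glazed ceramic earring bowl standing upright: outside diameter 58 mm with straight sides, narrowing only below 8 mm to a 48 mm foot, 34 mm high, wall 4 mm; about 90 g. z up
- tray_blue: one tier of the smoke-gray plastic stacking tray, open on top, standing by itself on the shelf with a flat blue liner on its floor; for the bracelets. Outside 130 mm along its own x, 176 mm along its own y, 26 mm high, walls 4 mm thick (inside 122 x 168 mm), liner surface 7 mm above the shelf; a round stacking post 10 mm across and 33 mm high at each corner. Origin at the centre of its underside, on the shelf (z = 0); z up. Fixed to the shelf during the work
- tray_yellow: one tier of the smoke-gray plastic stacking tray, open on top, standing by itself on the shelf with a flat yellow liner on its floor; for the glass stoppers. Outside 130 mm along its own x, 176 mm along its own y, 26 mm high, walls 4 mm thick (inside 122 x 168 mm), liner surface 7 mm above the shelf; a round stacking post 10 mm across and 33 mm high at each corner. Origin at the centre of its underside, on the shelf (z = 0); z up. Fixed to the shelf during the work
- tray_red: one tier of the smoke-gray plastic stacking tray, open on top, standing by itself on the shelf with a flat red liner on its floor; for the earring bowl. Outside 130 mm along its own x, 176 mm along its own y, 26 mm high, walls 4 mm thick (inside 122 x 168 mm), liner surface 7 mm above the shelf; a round stacking post 10 mm across and 33 mm high at each corner. Origin at the centre of its underside, on the shelf (z = 0); z up. Fixed to the shelf during the work
- comb: tortoiseshell (brown) plastic comb lying flat, loose, to be left alone: 36 mm along its own x, 150 mm along its own y, 5 mm thick. Origin at the centre of its underside
- glasses: folded reading glasses with black frame, loose, to be left alone: 42 mm along their own x, 136 mm along their own y, 22 mm high. Origin at the centre of their underside. (Other fixed bystanders stand beyond x = 0.78 m, up to 130 mm high, and at |y| above 0.55 m)
Not all that is in view belongs to the job. Of the things that look like the part that bears brass_bracelet_mid, the smaller one is meant.

How it is judged:
By the outcome, as a careful person would: the job done as asked, in the order asked, and still so for the second after the job is handed in, with the robot touching nothing.
It also fails if it takes over 109 s, if anything falls off the work surface, if the arm or the gripper's body presses on something with over 40 N, if the wrist force passes 120 N, or if a joint passes its speed limit or range.

## Robot

A 6-joint arm with a two-finger parallel gripper is mounted at the origin on the work surface. World frame = base frame: x ahead of the robot, y to its left, z up, the work surface at z = 0. Lengths are in m, angles in rad, forces in N, time in s.
With the tool pointing down it reaches from about 0.375 to 0.925 m from the base axis. Payload 5.7 kg.
Tool frame: the origin (TCP) lies between the finger pads; the fingertips stand 11 mm ahead of it and the grasp point (between the pads) lies 8 mm behind it; z points along the fingers, y is the direction in which the jaws open and shut (so a half turn about z gives the same grasp; the last joint's range is limited). The gripper opens to 85 mm and grips with 20 to 120 N. Pads are 22 mm wide; open, the fingers measure 114 mm over their backs; the gripper's body (76 mm by 85 mm) begins 54 mm behind the grasp point. The pads swing forward as they close: fully open they stand 13 mm farther back than shut.
Start: joints at [-1.276, 0.359, 1.51, -0, 1.272, -0.115], TCP at [0.239, -0.55, 0.242] pointing down, gripper open.
Joint ranges: [-2.97, 2.97], [-1.01, 2.36], [0.21, 2.38], [-0.96, 4.11], [0.2, 2.71], [-2.98, 2.98]. Speed limits (rad/s): [2.39, 2.39, 3.14, 3.14, 3.14, 3.14].

## Interface

Orientations are given as a rotation vector (axis times angle).
In Python, from plant import bot gives the robot as it stands.
- The arm moves only by the tool carry_out, never from a script. Its argument "series" is a list of rows, each an object with "linear": the shift along the tool's x, y, z in mm, a list of three; "yaw": the turn about the tool's z in rad; "claw": the finger opening in mm, from 0 to 85.4. In form: [{"linear": [x, y, z], "yaw": yaw, "claw": claw}, ...]. A call has 1 to 5 rows; each row shifts and turns the pose as measured when the row begins, along the tool's axes as they then stand; what a row does not reach is not made up. A row lasts 1/12 s, in which the tool goes at most 41.7 mm and 7.16 degrees, less where a joint would pass 70% of its speed; a pose out of reach is approached as far as the arm can. A call with a gripper value outside its range is refused whole. The fingers move at their own pace and stop on an object; "force" is the grip in N (left out, the last holds). Time passes only in rows, so rows that do not move let the fingers close. It gives the time, the measured TCP pose, the force and the opening at its end, in the units of the state.
- bot.read_state(): the state, without advancing time (a new reading comes with each control period).
- bot.grab_frame(name): name is "scene" or "top" or "wrist"; returns a dict with "image" (480x640x3 uint8, red, green, blue), "z_map" (480x640 float32, m along the optical axis (not along the pixel's ray), 0 where there is no reading), "fx", "fy", "cx", "cy" (pixels), "cam_to_world" (4x4, takes a point from camera to world coordinates); the wrist camera has in their place "T_tool_cam" (4x4, takes a point from camera to tool coordinates, whose origin is the TCP and whose axes are the flange's). Camera axes: x right, y down, z forward; pixel columns grow to the right and rows downward; lengths in m; the calibration is good to about 2 mm. A picture is of the moment at which its call begins: read the wrist's pose just before it.
- bot.job_done(): hands the job in, once; it reports no verdict.
The state is a dict: "clock": time; "joints": joint angles; "joint_vel": joint speeds; "joint_efforts": joint torques, N m; "ee_pos": TCP position; "orientation": TCP orientation; "force": force on the tool from outside, world axes, zero at the start; "torque": the same for the moment, N m; "opening": opening from 0.0 (shut) to 1.0 (fully open).
Only numpy, scipy, OpenCV 4.12 (cv2) and the standard library are available. Lean on these libraries where they do the work, as an engineer would, in place of code of your own. Each camera call takes 0.05 s, during which the arm holds its last target.

## Working session

There is one attempt and no reset: what is moved stays moved. The work goes in short steps, Python scripts to look and compute and a tool call to move; the robot and the scene stay as the last step left them, time stands still between calls to the robot, and variables do not carry over. Pictures are saved under pics/ and viewed, and the job is handed in when it is done.

Besides the shell and the picture viewer there is one more tool, called after "Call:" in YAML: its name, and indented under it one key for each argument. carry_out: Moves the arm, as the interface text tells. Its arguments: {"type":"object","properties":{"series":{"type":"array"},"force":{"type":"number"}},"required":["series"]}

```bash
mkdir -p pics; ls
python3 - <<'E'
from plant import bot
import cv2,pickle
for n in ["scene","top"]:
    f=bot.grab_frame(n); cv2.imwrite(f"pics/{n}0.png",f["image"][:,:,::-1]); pickle.dump(f,open(n+"0.pkl","wb"))
    print(n,f["fx"],f["cx"],f["cy"],f["cam_to_world"].round(3).tolist())
s=bot.read_state(); print(s)
E
```

```text
pics
scene 568.053076556042 333.1093959108011 235.05953113134603 [[-0.692, 0.497, -0.523, 1.051], [0.722, 0.485, -0.494, 0.55], [0.008, -0.72, -0.694, 0.83], [0.0, 0.0, 0.0, 1.0]]
top 539.8093156717414 311.47440396347355 241.87679085518292 [[-0.005, -0.993, 0.117, 0.354], [-1.0, 0.005, 0.006, -0.002], [-0.006, -0.117, -0.993, 1.25], [0.0, 0.0, 0.0, 1.0]]
{'clock': 0.1, 'joints': array([-1.27610976e+00,  3.59422994e-01,  1.51132822e+00,  5.99964725e-08,
        1.27252363e+00, -1.15100017e-01]), 'joint_vel': array([ 3.13862897e-04, -1.57874967e-03, -1.80004576e-03, -1.58796025e-04,
       -4.59851739e-04,  6.80886751e-05]), 'joint_efforts': array([-4.35496131e-04, -5.28651989e+01, -2.79351211e+01, -1.48946433e-04,
        5.08464800e-03,  2.60473456e-05]), 'ee_pos': array([ 0.23886471, -0.54974534,  0.24154206]), 'orientation': array([-3.07423865e+00, -6.38855957e-01,  2.36732966e-04]), 'force': array([-0.13031466,  0.7407276 ,  0.08678342]), 'torque': array([-0.00772112, -0.00169096, -0.03242286]), 'opening': 0.9953992397055883}
```

View pics/top0.png

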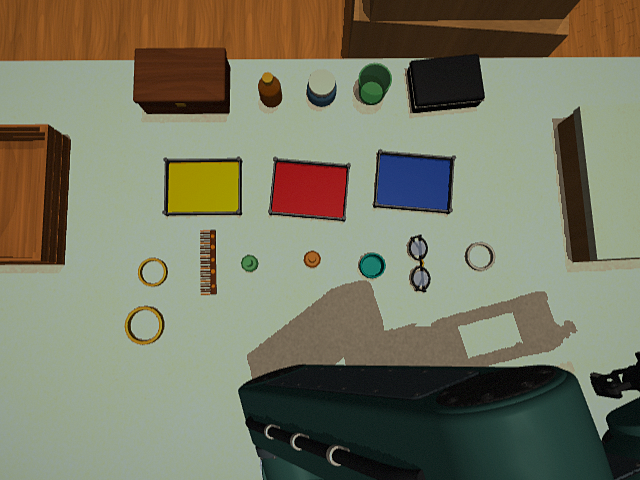

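View pics/scene0.png

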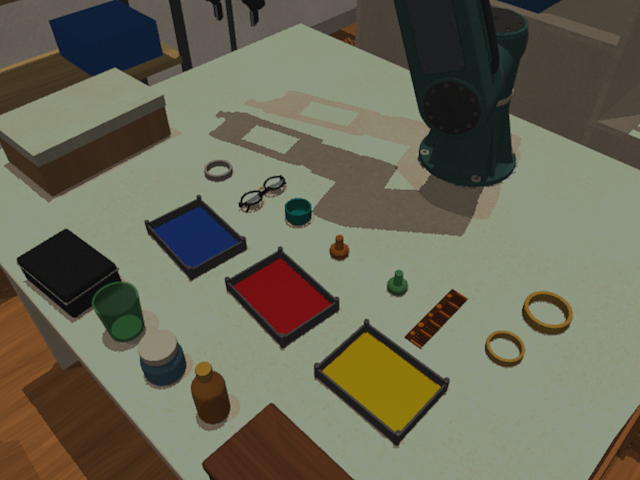

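The scene shows the three trays plus two gold rings: a smaller one at top-view (152,272) and a larger one at (144,325). The smaller should be the 66 mm bracelet, so I'll measure both and check them in a crop.

```bash
cat > h.py <<'E'
import numpy as np,cv2,pickle
def ray(f,u,v,z,T=None):
    T=f["cam_to_world"] if T is None else T
    d=T[:3,:3]@np.array([(u-f["cx"])/f["fx"],(v-f["cy"])/f["fy"],1.]); o=T[:3,3]
    return o+d*(z-o[2])/d[2]
def proj(f,p):
    q=np.linalg.inv(f["cam_to_world"])@np.append(p,1); return q[:2]/q[2]*[f["fx"],f["fy"]]+[f["cx"],f["cy"]]
R={"gold":((18,110,90),(32,255,255)),"amber":((5,120,60),(17,255,255)),"green":((45,70,40),(78,255,255)),"teal":((84,110,40),(98,255,255)),"red":((0,150,100),(4,255,255)),"blue":((105,120,60),(125,255,255))}
def blobs(f,c,amin=40):
    h=cv2.cvtColor(f["image"],cv2.COLOR_RGB2HSV); m=cv2.inRange(h,*R[c])
    if c=="red": m|=cv2.inRange(h,(174,150,100),(180,255,255))
    cs,_=cv2.findContours(m,cv2.RETR_EXTERNAL,cv2.CHAIN_APPROX_NONE)
    return [k for k in cs if cv2.contourArea(k)>amin]
E
python3 - <<'E'
from h import *
for n in ["top","scene"]:
  f=pickle.load(open(n+"0.pkl","rb"))
  for c in R:
    for k in blobs(f,c):
        (u,v),(w,hh),a=cv2.minAreaRect(k); A=cv2.contourArea(k)
        (eu,ev),r=cv2.minEnclosingCircle(k)
        if c in("gold","teal","amber","green") and len(k)>5: (eu,ev),ax,_=cv2.fitEllipse(k)
        else: ax=(w,hh)
        z={"gold":.008,"amber":.018,"green":.018,"teal":.034,"red":.007,"blue":.007}[c]
        if A>1500 : z=.007
        print(n,c,int(A),np.round((eu,ev),1),np.round(ax,1),"xyz",ray(f,eu,ev,z).round(4), np.round(a,1), [ray(f,*p,z)[:2].round(3).tolist() for p in cv2.boxPoints(cv2.minAreaRect(k))] if A>1500 else "")
f=pickle.load(open("top0.pkl","rb"))
im=f["image"][:,:,::-1]
a=cv2.resize(im[220:360,90:290],None,fx=4,fy=4,interpolation=cv2.INTER_CUBIC)
cv2.imwrite("pics/crop1.png",a)
a=cv2.resize(im[220:310,300:500],None,fx=4,fy=4,interpolation=cv2.INTER_CUBIC)
cv2.imwrite("pics/crop2.png",a)
E
```

```text
top gold 1065 [143.  325.1] [36.1 37.6] xyz [0.311  0.3896 0.008 ] 90.0 
top gold 587 [151.5 271.7] [26.9 27.9] xyz [0.4326 0.3739 0.008 ] 90.0 
top gold 3381 [202.9 186.7] [56.4 83.3] xyz [0.6319 0.2593 0.007 ] 90.0 [[0.692, 0.343], [0.691, 0.177], [0.571, 0.176], [0.572, 0.34]]
top gold 77 [267.   77.2] [ 9.8 10.3] xyz [0.8992 0.1099 0.008 ] 45.0 
top amber 193 [311.8 259. ] [15.6 16. ] xyz [0.4593 0.0042 0.018 ] 90.0 
top amber 301 [208.6 265. ] [15.3 60. ] xyz [0.4467 0.2404 0.018 ] 90.0 
top amber 5427 [ 22.6 195.8] [ 54.  151.5] xyz [0.6127 0.6831 0.007 ] 90.0 [[0.788, 0.747], [0.787, 0.632], [0.456, 0.615], [0.457, 0.727]]
top amber 247 [268.9  86.5] [18.7 21.3] xyz [0.8715 0.1043 0.018 ] 76.0 
top amber 5645 [539.8  30.2] [ 57.5 293. ] xyz [ 1.0137 -0.5509  0.007 ] 90.0 [[1.095, -0.143], [1.09, -0.796], [0.946, -0.786], [0.951, -0.141]]
top amber 298 [361.3  10.8] [17.6 23.9] xyz [ 1.0609 -0.1183  0.018 ] 90.0 
top amber 23827 [174.6  39.2] [105.7 345.8] xyz [0.9977 0.3351 0.007 ] 90.0 [[1.102, 0.767], [1.095, -0.087], [0.841, -0.084], [0.847, 0.751]]
top green 195 [249.1 263
[... 1692 characters left out ...]
4.5] xyz [-0.2415 -0.6102  0.018 ] 23.2 
scene amber 94 [350.1  29.1] [11.2 15. ] xyz [-0.3058 -0.6657  0.018 ] 90.0 
scene green 2192 [118.7 309.8] [45.6 63.4] xyz [ 0.8471 -0.1806  0.007 ] 56.9 [[0.874, -0.252], [0.789, -0.256], [0.814, -0.105], [0.892, -0.107]]
scene green 311 [397.2 283.7] [18.2 23.9] xyz [0.4505 0.1503 0.018 ] 35.0 
scene teal 332 [297.5 207.1] [16.6 25.7] xyz [ 0.4426 -0.1303  0.034 ] 90.0 
scene red 3676 [282. 295.] [79.7 57. ] xyz [0.6154 0.0074 0.007 ] 46.0 [[0.665, -0.074], [0.539, -0.098], [0.568, 0.087], [0.681, 0.097]]
scene blue 2682 [195.5 235. ] [52.7 67.5] xyz [ 0.6311 -0.2412  0.007 ] 61.3 [[0.681, -0.321], [0.529, -0.317], [0.584, -0.162], [0.721, -0.174]]
```

View pics/crop1.png

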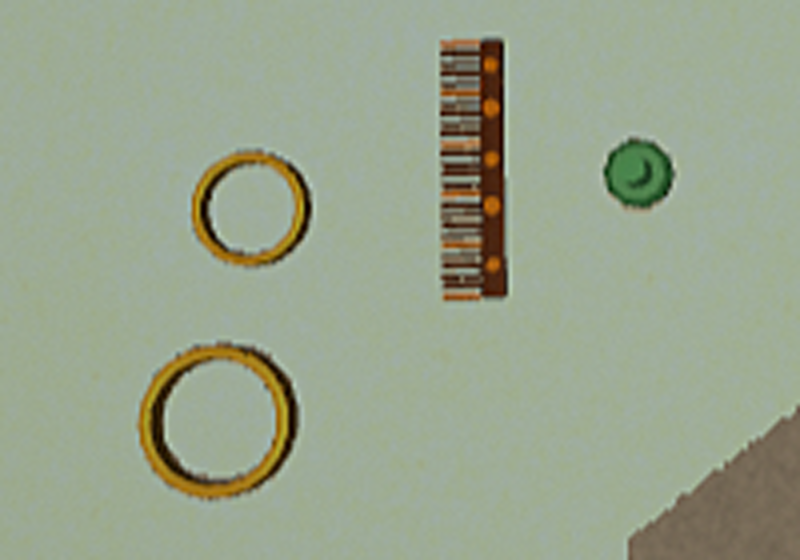

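View pics/crop2.png

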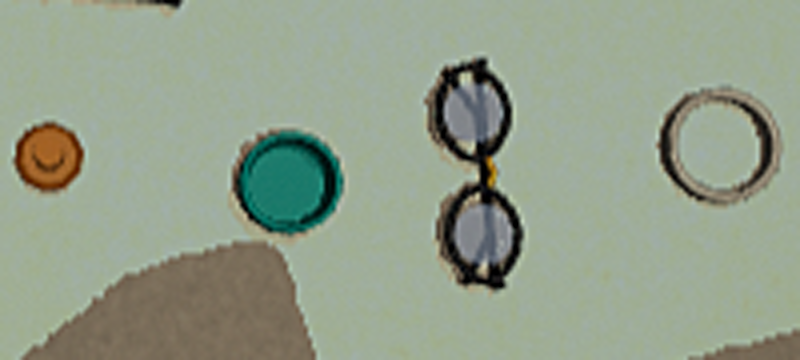

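The crop settles it. The gold ring at (152,272) is about 118/4 px, or 67 mm across, so it is the 66 mm bracelet. The ring at (144,325) is about 87 mm and is the decoy. The silver ring is at (480,256.6), the bowl at (372,265), the amber stopper at (312,259) and the green one at (249,263). I'll write a move planner next.

```bash
cat >> h.py <<'E'
from scipy.spatial.transform import Rotation as Ro
def pose():
    from plant import bot
    s=bot.read_state(); T=np.eye(4); T[:3,:3]=Ro.from_rotvec(s["orientation"]).as_matrix(); T[:3,3]=s["ee_pos"]; return s,T
def plan(p,jaw,T=None,vmax=40,dmax=0.12):
    """rows (linear mm, yaw) from current pose; jaw = world angle(deg) of tool y"""
    if T is None: s,T=pose(); print("t",round(s["clock"],2),"p",s["ee_pos"].round(4),"F",s["force"].round(1),"op",round(s["opening"]*85.4,1),"tilt",(T[:3,2]).round(3))
    T=T.copy(); p=np.array(p)
    cur=np.arctan2(T[1,1],T[0,1]); dy=(np.radians(jaw)-cur+np.pi/2)%np.pi-np.pi/2
    yaw=-dy; d=p-T[:3,3]; n=max(1,int(np.ceil(max(np.linalg.norm(d)*1000/vmax,abs(yaw)/dmax))))
    print("dist",(d*1000).round(1),"yaw",yaw.round(3),"n",n)
    for i in range(n):
        l=T[:3,:3].T@(d/n*1000); print(l.round(1).tolist(),round(yaw/n,3))
        T[:3,3]+=d/n; T[:3,:3]=T[:3,:3]@Ro.from_rotvec([0,0,yaw/n]).as_matrix()
E
python3 - <<'E'
from h import *
f=pickle.load(open("top0.pkl","rb"));g=pickle.load(open("scene0.pkl","rb"))
print(ray(f,479.9,256.6,.014))
print("scene brass chk", proj(g,[.432,.373,.014]), "steel",proj(g,[.4645,-.386,.014]))
plan([.463,-.384,.17],-5.8)
E
```

```text
[ 0.46324728 -0.38137775  0.014     ]
scene brass chk [504.38117462 347.58309122] steel [216.00379009 167.81202229]
t 0.1 p [ 0.2389 -0.5497  0.2415] F [-0.1  0.7  0.1] op 85.0 tilt [-0.     0.002 -1.   ]
dist [224.1 165.7 -71.5] yaw -1.06 n 9
[30.2, -7.0, 8.0] -0.118
[30.8, -3.4, 8.0] -0.118
[31.0, 0.3, 8.0] -0.118
[30.7, 3.9, 8.0] -0.118
[30.0, 7.5, 8.0] -0.118
[29.0, 11.0, 8.0] -0.118
[27.5, 14.3, 8.0] -0.118
[25.6, 17.4, 8.0] -0.118
[23.4, 20.3, 8.0] -0.118
```

Call:
carry_out:
  series:
    - {"linear":[30,-7,8],"yaw":-0.118,"claw":80}
    - {"linear":[31,-3,8],"yaw":-0.118,"claw":80}
    - {"linear":[31,0,8],"yaw":-0.118,"claw":80}
    - {"linear":[31,4,8],"yaw":-0.118,"claw":80}
    - {"linear":[30,8,8],"yaw":-0.118,"claw":80}
  force: 40

```text
clock: 0.52
ee_pos: [0.3625, -0.4597, 0.1999]
orientation: [2.746, 1.523, -0.005]
force: [-0.2, 0.2, 0.1]
opening: 0.937
```

Call:
carry_out:
  series:
    - {"linear":[29,11,8],"yaw":-0.118,"claw":80}
    - {"linear":[27,14,8],"yaw":-0.118,"claw":80}
    - {"linear":[26,17,8],"yaw":-0.118,"claw":80}
    - {"linear":[23,20,8],"yaw":-0.118,"claw":80}

```text
clock: 0.85
ee_pos: [0.4627, -0.379, 0.1645]
orientation: [-2.288, -2.149, 0.005]
force: [-0.3, -0.1, -0.1]
opening: 0.936
```

Run:
```python
from h import *
from plant import bot
s,T=pose(); f=bot.grab_frame("wrist"); f["T"]=T; pickle.dump(f,open("w1.pkl","wb"))
cv2.imwrite("pics/w1.png",f["image"][:,:,::-1]); print(f["T_tool_cam"].round(3).tolist(),f["fx"],f["cx"],f["cy"])
plan([.463,-.3815,.06],-5.8)
```

```text
[[-0.001, -0.964, -0.268, 0.067], [1.0, -0.001, -0.0, -0.0], [0.0, -0.268, 0.964, -0.132], [0.0, 0.0, 0.0, 1.0]] 416.57143564694155 320.05032415615244 233.4410687438169
t 0.9 p [ 0.4662 -0.3747  0.1629] F [ 3.1  1.4 -0.3] op 79.9 tilt [-0.002  0.003 -1.   ]
dist [  -3.2   -6.8 -102.9] yaw 0.048 n 3
[-2.4, -0.8, 34.3] 0.016
[-2.5, -0.8, 34.3] 0.016
[-2.5, -0.8, 34.3] 0.016
```

View pics/w1.png

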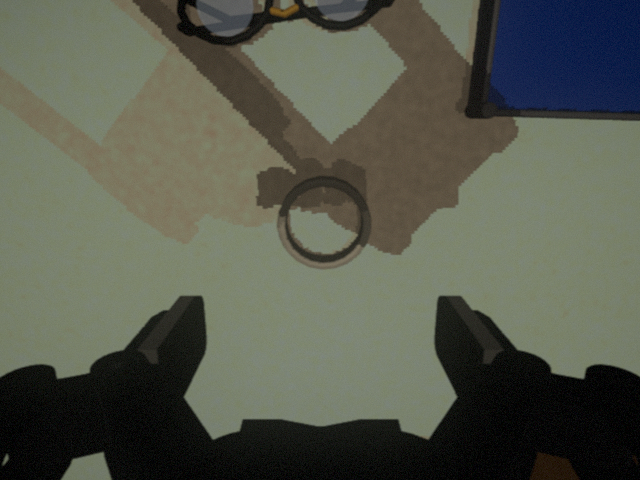

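The wrist view shows the steel ring at about (324,222) with the fingertips at (195,296) and (445,296). I'll compute the ring position and the actual fingertip offset from depth.

Run:
```python
from h import *
f=pickle.load(open("w1.pkl","rb")); W=f["T"]@f["T_tool_cam"]
print("ring",ray(f,324,222.5,.014,W))
for u,v in[(195,298),(195,305),(195,320),(445,298),(445,305),(445,320),(200,340)]:
    z=f["z_map"][v,u]; q=f["T_tool_cam"]@np.array([(u-f["cx"])/f["fx"]*z,(v-f["cy"])/f["fy"]*z,z,1]); print(u,v,z,(q[:3]*1000).round(1))
```

```text
ring [ 0.4643671  -0.38254325  0.014     ]
195 298 0.13619922 [ 10.4 -41.1  -6. ]
195 305 0.13404912 [  9.1 -40.5  -8.6]
195 320 0.13340615 [  4.7 -40.3 -10.4]
445 298 0.13606547 [10.4 40.6 -6.1]
445 305 0.13293189 [ 9.5 39.6 -9.6]
445 320 0.13371824 [  4.5  39.9 -10.1]
200 340 0.13724191 [ -3.4 -39.8  -8.7]
```

Run:
```python
from h import *
plan([.464,-.382,.05],-5.8)
```

```text
t 0.9 p [ 0.4662 -0.3747  0.1629] F [ 3.1  1.4 -0.3] op 79.9 tilt [-0.002  0.003 -1.   ]
dist [  -2.2   -7.3 -112.9] yaw 0.048 n 3
[-2.6, -0.5, 37.6] 0.016
[-2.6, -0.4, 37.6] 0.016
[-2.6, -0.4, 37.6] 0.016
```

Call:
carry_out:
  series:
    - {"linear":[-4,0,37],"yaw":0.03,"claw":80}
    - {"linear":[-2,0,37],"yaw":0.01,"claw":80}
    - {"linear":[-1,0,30],"yaw":0,"claw":80}
    - {"linear":[0,0,0],"yaw":0,"claw":80}

```text
clock: 1.23
ee_pos: [0.4704, -0.3792, 0.0566]
orientation: [2.316, 2.122, 0.002]
force: [-1.2, 0.8, -0.4]
opening: 0.933
```

Run:
```python
from h import *
plan([.464,-.382,.007],-5.8,vmax=15)
```

```text
t 1.23 p [ 0.4704 -0.3792  0.0566] F [-1.2  0.8 -0.4] op 79.6 tilt [ 0.001  0.001 -1.   ]
dist [ -6.4  -2.8 -49.6] yaw 0.014 n 4
[-0.8, -1.6, 12.4] 0.003
[-0.9, -1.6, 12.4] 0.003
[-0.9, -1.6, 12.4] 0.003
[-0.9, -1.6, 12.4] 0.003
```

Call:
carry_out:
  series:
    - {"linear":[-2,-3,8],"yaw":0.01,"claw":80}
    - {"linear":[-1,-3,12],"yaw":0,"claw":80}
    - {"linear":[0,0,12],"yaw":0,"claw":80}
    - {"linear":[0,0,10],"yaw":0,"claw":80}
    - {"linear":[0,0,0],"yaw":0,"claw":80}

```text
clock: 1.65
ee_pos: [0.464, -0.3837, 0.0149]
orientation: [2.33, 2.104, 0.002]
force: [0.4, -0.2, 0.5]
opening: 0.935
```

Run:
```python
from h import *
plan([.464,-.382,.007],-5.8,vmax=15)
```

```text
t 1.65 p [ 0.464  -0.3837  0.0149] F [ 0.4 -0.2  0.5] op 79.9 tilt [ 0.002 -0.001 -1.   ]
dist [-0.   1.7 -7.9] yaw -0.0 n 1
[1.7, -0.2, 7.9] -0.0
```

Call:
carry_out:
  series:
    - {"linear":[2,0,8],"yaw":0,"claw":80}
    - {"linear":[0,0,0],"yaw":0,"claw":60}
    - {"linear":[0,0,0],"yaw":0,"claw":60}
    - {"linear":[0,0,0],"yaw":0,"claw":60}
    - {"linear":[0,0,0],"yaw":0,"claw":60}
  force: 40

```text
clock: 2.07
ee_pos: [0.4658, -0.3835, 0.01]
orientation: [2.327, 2.1, 0.002]
force: [-0.6, 0.0, -0.2]
opening: 0.761
```

Call:
carry_out:
  series:
    - {"linear":[0,0,0],"yaw":0,"claw":60}
    - {"linear":[0,0,-20],"yaw":0,"claw":60}
    - {"linear":[0,0,-35],"yaw":0,"claw":60}
    - {"linear":[0,0,-30],"yaw":0,"claw":60}
    - {"linear":[0,0,0],"yaw":0,"claw":60}

```text
clock: 2.48
ee_pos: [0.4649, -0.3822, 0.0968]
orientation: [2.329, 2.103, 0.002]
force: [0.6, -0.8, -0.4]
opening: 0.761
```

Run:
```python
from h import *
from plant import bot
s,T=pose(); f=bot.grab_frame("wrist"); f["T"]=T; pickle.dump(f,open("w2.pkl","wb"))
cv2.imwrite("pics/w2.png",f["image"][:,:,::-1])
plan([.635,-.2735,.09],-5.8)
W=f["T"]@f["T_tool_cam"]
```

```text
t 2.53 p [ 0.4642 -0.3815  0.0949] F [ 0.6 -0.2 -1. ] op 65.1 tilt [ 0.002 -0.    -1.   ]
dist [170.8 108.   -4.9] yaw -0.001 n 6
[20.8, 26.5, 0.9] -0.0
[20.8, 26.5, 0.9] -0.0
[20.8, 26.5, 0.9] -0.0
[20.8, 26.5, 0.9] -0.0
[20.8, 26.5, 0.9] -0.0
[20.8, 26.5, 0.9] -0.0
```

View pics/w2.png

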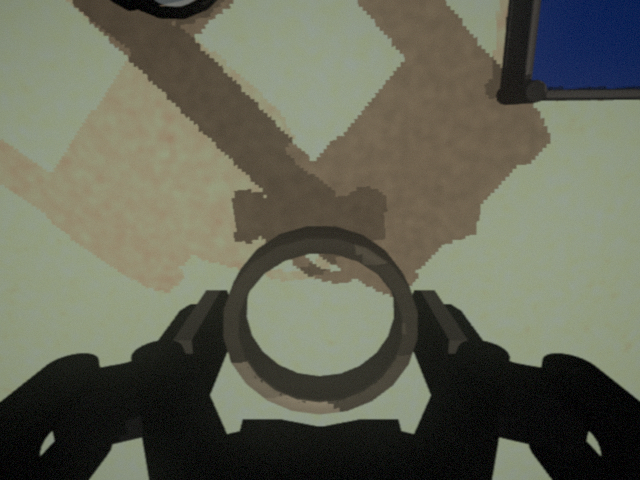

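Call:
carry_out:
  series:
    - {"linear":[21,26,0],"yaw":0,"claw":60}
    - {"linear":[21,26,0],"yaw":0,"claw":60}
    - {"linear":[21,26,0],"yaw":0,"claw":60}
    - {"linear":[21,26,0],"yaw":0,"claw":60}
    - {"linear":[21,26,0],"yaw":0,"claw":60}

```text
clock: 2.95
ee_pos: [0.6019, -0.291, 0.0919]
orientation: [-2.34, -2.092, 0.004]
force: [0.3, 0.1, 0.4]
opening: 0.759
```

Call:
carry_out:
  series:
    - {"linear":[14,20,0],"yaw":0,"claw":60}
    - {"linear":[0,0,0],"yaw":0,"claw":60}
    - {"linear":[0,0,0],"yaw":0,"claw":60}

```text
clock: 3.2
ee_pos: [0.629, -0.2729, 0.0877]
orientation: [-2.333, -2.098, 0.001]
force: [-0.7, -0.1, -0.8]
opening: 0.758
```

Run:
```python
from h import *
from plant import bot
s,T=pose(); f=bot.grab_frame("wrist"); f["T"]=T; pickle.dump(f,open("w3.pkl","wb"))
cv2.imwrite("pics/w3.png",f["image"][:,:,::-1])
W=f["T"]@f["T_tool_cam"]
h=cv2.cvtColor(f["image"],cv2.COLOR_RGB2HSV); m=cv2.inRange(h,*R["blue"])
for k in blobs(f,"blue",3000): print([ray(f,*p,.007,W)[:2].round(4).tolist() for p in cv2.approxPolyDP(k,8,True)[:,0]])
plan([.635,-.2735,.04],-5.8)
```

```text
[[0.5851, -0.2977], [0.5855, -0.3137], [0.6647, -0.3176], [0.6586, -0.2924], [0.6366, -0.2774], [0.6089, -0.2778]]
[[0.5873, -0.1484], [0.5729, -0.2904], [0.6083, -0.2615], [0.6382, -0.2608], [0.6619, -0.2755], [0.676, -0.3031], [0.6913, -0.3059], [0.7057, -0.1612]]
t 3.25 p [ 0.6288 -0.2728  0.0877] F [ 1.   0.7 -0.9] op 64.7 tilt [-0.003  0.003 -1.   ]
dist [  6.2  -0.7 -47.7] yaw -0.005 n 2
[-0.1, 3.2, 23.8] -0.003
[-0.1, 3.2, 23.8] -0.003
```

View pics/w3.png

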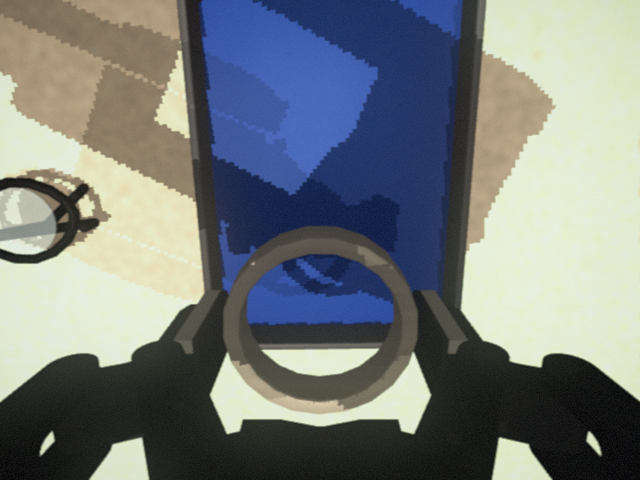

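Call:
carry_out:
  series:
    - {"linear":[0,5,20],"yaw":0,"claw":60}
    - {"linear":[0,0,22],"yaw":0,"claw":60}
    - {"linear":[0,0,10],"yaw":0,"claw":60}
    - {"linear":[0,0,0],"yaw":0,"claw":60}
    - {"linear":[0,0,0],"yaw":0,"claw":60}

```text
clock: 3.67
ee_pos: [0.6288, -0.2755, 0.0323]
orientation: [-2.334, -2.091, 0.004]
force: [-0.4, 0.4, -0.2]
opening: 0.762
```

Run:
```python
from h import *
plan([.634,-.2735,.0165],-5.8)
```

```text
t 3.67 p [ 0.6288 -0.2755  0.0323] F [-0.4  0.4 -0.2] op 65.1 tilt [-0.007  0.004 -1.   ]
dist [  5.2   2.  -15.8] yaw -0.009 n 1
[2.5, 5.1, 15.8] -0.009
```

Call:
carry_out:
  series:
    - {"linear":[2,5,6],"yaw":0,"claw":60}
    - {"linear":[0,0,6],"yaw":0,"claw":60}
    - {"linear":[0,0,0],"yaw":0,"claw":60}
    - {"linear":[0,0,0],"yaw":0,"claw":60}

```text
clock: 4.0
ee_pos: [0.6341, -0.2759, 0.0215]
orientation: [-2.338, -2.09, 0.004]
force: [0.6, 0.4, 0.0]
opening: 0.761
```

Run:
```python
from h import *
plan([.634,-.2735,.0165],-5.8)
```

```text
t 4.0 p [ 0.6341 -0.2759  0.0215] F [0.6 0.4 0. ] op 65.0 tilt [-0.006  0.003 -1.   ]
dist [-0.1  2.4 -5. ] yaw -0.011 n 1
[2.3, -0.4, 5.0] -0.011
```

Call:
carry_out:
  series:
    - {"linear":[1,0,4],"yaw":0,"claw":60}
    - {"linear":[0,0,1],"yaw":0,"claw":60}
    - {"linear":[0,0,0],"yaw":0,"claw":60}

```text
clock: 4.25
ee_pos: [0.6351, -0.2752, 0.0174]
orientation: [-2.339, -2.091, 0.002]
force: [-0.1, -0.4, -0.3]
opening: 0.763
```

Call:
carry_out:
  series:
    - {"linear":[0,0,0],"yaw":0,"claw":75}
    - {"linear":[0,0,0],"yaw":0,"claw":75}
    - {"linear":[0,0,0],"yaw":0,"claw":75}

```text
clock: 4.5
ee_pos: [0.6355, -0.2751, 0.0179]
orientation: [-2.34, -2.092, 0.002]
force: [0.3, 0.9, -1.1]
opening: 0.877
```

Call:
carry_out:
  series:
    - {"linear":[0,0,-15],"yaw":0,"claw":75}
    - {"linear":[0,0,-35],"yaw":0,"claw":75}
    - {"linear":[0,0,-40],"yaw":0,"claw":75}
    - {"linear":[0,0,-25],"yaw":0,"claw":75}

```text
clock: 4.83
ee_pos: [0.6309, -0.2726, 0.1286]
orientation: [-2.328, -2.082, 0.01]
force: [1.0, -0.5, 1.1]
opening: 0.872
```

Run:
```python
from h import *
from plant import bot
f=pickle.load(open("top0.pkl","rb"))
print("brass",ray(f,152,271.7,.014))
plan([.432,.373,.15],-5.8)
f=bot.grab_frame("scene"); cv2.imwrite("pics/s2.png",f["image"][:,:,::-1])
```

```text
brass [0.43230615 0.37101645 0.014     ]
t 4.83 p [ 0.6309 -0.2726  0.1286] F [ 1.  -0.5  1.1] op 74.5 tilt [-0.017  0.009 -1.   ]
dist [-198.9  645.6   21.4] yaw -0.01 n 17
[36.4, -15.9, -0.7] -0.001
[36.5, -15.9, -0.7] -0.001
[36.5, -15.8, -0.7] -0.001
[36.5, -15.8, -0.7] -0.001
[36.5, -15.8, -0.7] -0.001
[36.5, -15.8, -0.7] -0.001
[36.5, -15.7, -0.7] -0.001
[36.5, -15.7, -0.7] -0.001
[36.5, -15.7, -0.7] -0.001
[36.5, -15.7, -0.7] -0.001
[36.5, -15.7, -0.7] -0.001
[36.6, -15.6, -0.7] -0.001
[36.6, -15.6, -0.7] -0.001
[36.6, -15.6, -0.7] -0.001
[36.6, -15.6, -0.7] -0.001
[36.6, -15.5, -0.7] -0.001
[36.6, -15.5, -0.7] -0.001
```

View pics/s2.png

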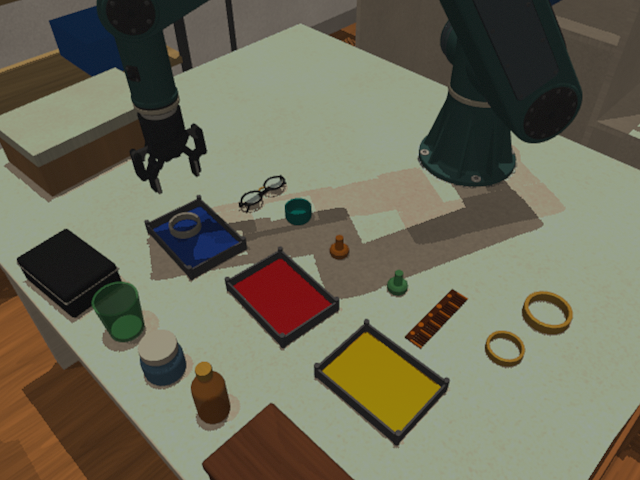

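The steel bracelet lies flat in the blue tray at scene (184,225). Next I'll go to the small brass ring.

Call:
carry_out:
  series:
    - {"linear":[36,-16,-2],"yaw":0,"claw":80}
    - {"linear":[36,-16,-2],"yaw":0,"claw":80}
    - {"linear":[36,-16,-2],"yaw":0,"claw":80}
    - {"linear":[36,-16,-2],"yaw":0,"claw":80}
    - {"linear":[36,-16,-2],"yaw":0,"claw":80}

```text
clock: 5.3
ee_pos: [0.5799, -0.0915, 0.1496]
orientation: [2.346, 2.077, 0.003]
force: [2.2, 0.8, 0.5]
opening: 0.937
```

Call:
carry_out:
  series:
    - {"linear":[36,-16,-2],"yaw":0,"claw":80}
    - {"linear":[36,-16,-2],"yaw":0,"claw":80}
    - {"linear":[36,-16,-2],"yaw":0,"claw":80}
    - {"linear":[36,-16,-2],"yaw":0,"claw":80}
    - {"linear":[36,-16,-2],"yaw":0,"claw":80}

```text
clock: 5.72
ee_pos: [0.5186, 0.1048, 0.1595]
orientation: [2.347, 2.072, 0.008]
force: [1.3, 0.4, -0.0]
opening: 0.936
```

Run:
```python
from h import *
plan([.432,.371,.15],-5.8)
```

```text
t 5.72 p [0.5186 0.1048 0.1595] F [ 1.3  0.4 -0. ] op 80.0 tilt [ 0.011 -0.005 -1.   ]
dist [-86.6 266.2  -9.5] yaw -0.023 n 8
[31.7, -14.9, 0.9] -0.003
[31.7, -14.8, 0.9] -0.003
[31.8, -14.7, 0.9] -0.003
[31.8, -14.6, 0.9] -0.003
[31.8, -14.5, 0.9] -0.003
[31.9, -14.4, 0.9] -0.003
[31.9, -14.3, 0.9] -0.003
[32.0, -14.2, 0.9] -0.003
```

Call:
carry_out:
  series:
    - {"linear":[32,-14,1],"yaw":0,"claw":80}
    - {"linear":[32,-14,1],"yaw":0,"claw":80}
    - {"linear":[32,-14,1],"yaw":0,"claw":80}
    - {"linear":[32,-14,1],"yaw":0,"claw":80}
    - {"linear":[32,-14,1],"yaw":0,"claw":80}

```text
clock: 6.13
ee_pos: [0.4651, 0.2813, 0.1549]
orientation: [2.345, 2.071, 0.015]
force: [0.3, -0.3, -0.0]
opening: 0.936
```

Call:
carry_out:
  series:
    - {"linear":[32,-14,1],"yaw":0,"claw":80}
    - {"linear":[20,-8,1],"yaw":0,"claw":80}
    - {"linear":[0,0,0],"yaw":0,"claw":80}
    - {"linear":[0,0,0],"yaw":0,"claw":80}
    - {"linear":[0,0,0],"yaw":0,"claw":80}

```text
clock: 6.55
ee_pos: [0.4458, 0.3453, 0.1526]
orientation: [2.337, 2.082, 0.021]
force: [0.3, -0.6, 0.7]
opening: 0.936
```

Run:
```python
from h import *
from plant import bot
s,T=pose(); f=bot.grab_frame("wrist"); s,T2=pose(); f["T"]=T; pickle.dump(f,open("w4.pkl","wb"))
cv2.imwrite("pics/w4.png",f["image"][:,:,::-1]); print(T[:3,3],T2[:3,3])
W=f["T"]@f["T_tool_cam"]
for k in blobs(f,"gold",800):
    x,y,w,h=cv2.boundingRect(k); e=cv2.fitEllipse(cv2.convexHull(k)); print((x,y,w,h),np.round(e[0],1),np.round(e[1],1),ray(f,*e[0],.014,W),"dia",np.linalg.norm(ray(f,x,e[0][1],.016,W)-ray(f,x+w,e[0][1],.016,W)))
plan([.432,.371,.05],-5.8)
```

```text
[0.44584101 0.34526674 0.15263308] [0.44594941 0.3448014  0.15263106]
(506, 195, 134, 184) [600.7 286.4] [187.4 239.2] [0.63951887 0.27501748 0.014     ] dia 0.09493712884253028
(28, 120, 137, 133) [ 96.  186.3] [125.5 143.6] [0.3068661  0.38626871 0.014     ] dia 0.08715510137791212
t 6.6 p [0.4459 0.3448 0.1526] F [-0.1  0.7  0.1] op 79.6 tilt [ 0.017 -0.    -1.   ]
dist [ -13.9   26.2 -102.6] yaw -0.015 n 3
[8.1, -6.2, 34.1] -0.005
[8.1, -6.2, 34.1] -0.005
[8.1, -6.1, 34.1] -0.005
```

View pics/w4.png

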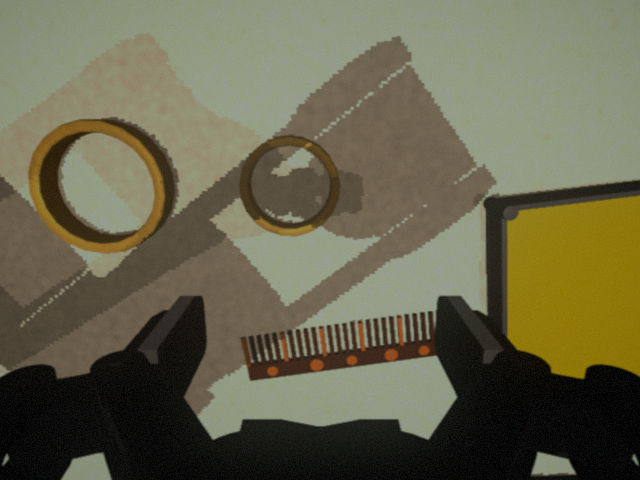

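The small ring is at (290,185) and about 100 px wide. The decoy is at (97,186) and about 140 px wide, which is 87 mm as before. I'm reaching for the one at (290,185).

Run:
```python
from h import *
f=pickle.load(open("w4.pkl","rb")); W=f["T"]@f["T_tool_cam"]
c=ray(f,290,185.5,.014,W); print(c,"dia",np.linalg.norm(ray(f,240,185,.016,W)-ray(f,340,185,.016,W)))
plan([c[0],c[1],.05],-5.8)
```

```text
[0.43141494 0.37196253 0.014     ] dia 0.06459407582265303
t 6.6 p [0.4459 0.3448 0.1526] F [-0.1  0.7  0.1] op 79.6 tilt [ 0.017 -0.    -1.   ]
dist [ -14.5   27.2 -102.6] yaw -0.015 n 3
[8.4, -6.5, 34.1] -0.005
[8.4, -6.4, 34.1] -0.005
[8.4, -6.4, 34.1] -0.005
```

Call:
carry_out:
  series:
    - {"linear":[13,-9,20],"yaw":-0.015,"claw":80}
    - {"linear":[11,-8,30],"yaw":0,"claw":80}
    - {"linear":[4,-3,30],"yaw":0,"claw":80}
    - {"linear":[0,0,18],"yaw":0,"claw":80}
    - {"linear":[0,0,0],"yaw":0,"claw":80}

```text
clock: 7.02
ee_pos: [0.4371, 0.371, 0.0545]
orientation: [2.328, 2.087, 0.032]
force: [-0.3, -1.8, 1.2]
opening: 0.94
```

Run:
```python
from h import *
plan([.4318,.3718,.007],-5.8,vmax=15)
```

```text
t 7.02 p [0.4371 0.371  0.0545] F [-0.3 -1.8  1.2] op 80.3 tilt [ 0.026  0.003 -1.   ]
dist [ -5.3   0.8 -47.5] yaw -0.008 n 4
[-0.0, -1.6, 11.8] -0.002
[-0.0, -1.6, 11.8] -0.002
[-0.0, -1.6, 11.8] -0.002
[-0.0, -1.6, 11.8] -0.002
```

Call:
carry_out:
  series:
    - {"linear":[1,-4,10],"yaw":0,"claw":80}
    - {"linear":[0,-1,12],"yaw":0,"claw":80}
    - {"linear":[0,0,10],"yaw":0,"claw":80}
    - {"linear":[0,0,7],"yaw":0,"claw":80}
    - {"linear":[0,0,0],"yaw":0,"claw":80}

```text
clock: 7.43
ee_pos: [0.4371, 0.368, 0.0164]
orientation: [2.334, 2.078, 0.033]
force: [-0.3, 0.4, -0.5]
opening: 0.937
```

Run:
```python
from h import *
plan([.4318,.3718,.008],-5.8,vmax=15)
```

```text
t 7.43 p [0.4371 0.368  0.0164] F [-0.3  0.4 -0.5] op 80.0 tilt [ 0.027  0.002 -1.   ]
dist [-5.3  3.8 -8.4] yaw -0.015 n 1
[3.1, -6.0, 8.2] -0.015
```

Call:
carry_out:
  series:
    - {"linear":[3,-5,1],"yaw":-0.01,"claw":80}
    - {"linear":[0,0,6],"yaw":0,"claw":80}
    - {"linear":[0,0,0],"yaw":0,"claw":80}

```text
clock: 7.68
ee_pos: [0.4342, 0.3717, 0.0105]
orientation: [2.324, 2.088, 0.037]
force: [0.1, 0.4, -0.8]
opening: 0.938
```

Run:
```python
from h import *
plan([.4318,.3718,.008],-5.8,vmax=15)
```

```text
t 7.68 p [0.4342 0.3717 0.0105] F [ 0.1  0.4 -0.8] op 80.1 tilt [ 0.029  0.003 -1.   ]
dist [-2.4  0.1 -2.5] yaw -0.006 n 1
[-0.2, -2.4, 2.4] -0.006
```

Call:
carry_out:
  series:
    - {"linear":[0,-2,2],"yaw":0,"claw":60}
    - {"linear":[0,0,0],"yaw":0,"claw":60}
    - {"linear":[0,0,0],"yaw":0,"claw":60}
    - {"linear":[0,0,0],"yaw":0,"claw":60}
    - {"linear":[0,0,0],"yaw":0,"claw":60}

```text
clock: 8.1
ee_pos: [0.4324, 0.373, 0.0099]
orientation: [2.323, 2.089, 0.041]
force: [0.8, -0.7, -0.7]
opening: 0.758
```

Call:
carry_out:
  series:
    - {"linear":[0,0,-15],"yaw":0,"claw":60}
    - {"linear":[0,0,-35],"yaw":0,"claw":60}
    - {"linear":[0,0,-40],"yaw":0,"claw":60}
    - {"linear":[0,0,-25],"yaw":0,"claw":60}
    - {"linear":[0,0,0],"yaw":0,"claw":60}

```text
clock: 8.52
ee_pos: [0.4265, 0.3712, 0.1263]
orientation: [2.323, 2.09, 0.029]
force: [1.0, 0.7, -0.2]
opening: 0.758
```

Run:
```python
from h import *
from plant import bot
plan([.642,-.194,.12],-5.8)
f=bot.grab_frame("wrist"); cv2.imwrite("pics/w5.png",f["image"][:,:,::-1])
```

```text
t 8.52 p [0.4265 0.3712 0.1263] F [ 1.   0.7 -0.2] op 64.7 tilt [ 0.024  0.    -1.   ]
dist [ 215.5 -565.2   -6.3] yaw -0.004 n 16
[-33.7, 17.1, 0.7] -0.0
[-33.7, 17.1, 0.7] -0.0
[-33.7, 17.1, 0.7] -0.0
[-33.7, 17.1, 0.7] -0.0
[-33.7, 17.1, 0.7] -0.0
[-33.7, 17.1, 0.7] -0.0
[-33.7, 17.0, 0.7] -0.0
[-33.7, 17.0, 0.7] -0.0
[-33.7, 17.0, 0.7] -0.0
[-33.8, 17.0, 0.7] -0.0
[-33.8, 17.0, 0.7] -0.0
[-33.8, 17.0, 0.7] -0.0
[-33.8, 17.0, 0.7] -0.0
[-33.8, 17.0, 0.7] -0.0
[-33.8, 17.0, 0.7] -0.0
[-33.8, 17.0, 0.7] -0.0
```

View pics/w5.png

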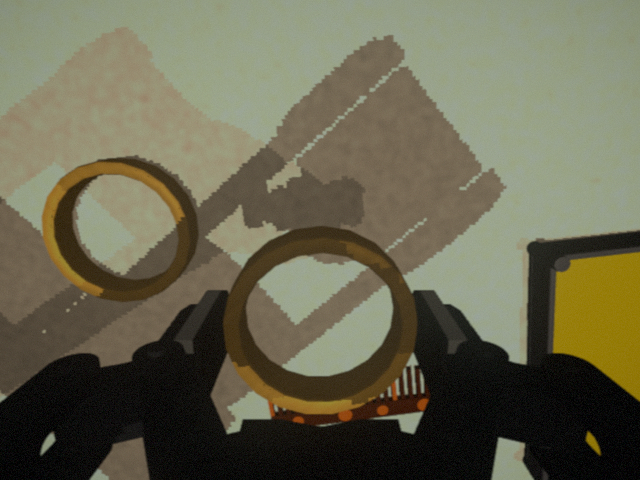

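The brass ring is held, centred at (320,320). The decoy ring is still on the shelf at (120,228).

Call:
carry_out:
  series:
    - {"linear":[-34,17,0],"yaw":0,"claw":60}
    - {"linear":[-34,17,0],"yaw":0,"claw":60}
    - {"linear":[-34,17,0],"yaw":0,"claw":60}
    - {"linear":[-34,17,0],"yaw":0,"claw":60}
    - {"linear":[-34,17,0],"yaw":0,"claw":60}

```text
clock: 8.98
ee_pos: [0.491, 0.1943, 0.1222]
orientation: [2.313, 2.107, 0.027]
force: [0.9, 0.6, -1.1]
opening: 0.761
```

Call:
carry_out:
  series:
    - {"linear":[-34,17,0],"yaw":0,"claw":60}
    - {"linear":[-34,17,0],"yaw":0,"claw":60}
    - {"linear":[-34,17,0],"yaw":0,"claw":60}
    - {"linear":[-34,17,0],"yaw":0,"claw":60}
    - {"linear":[-34,17,0],"yaw":0,"claw":60}

```text
clock: 9.4
ee_pos: [0.5566, 0.0079, 0.1155]
orientation: [2.318, 2.114, 0.014]
force: [0.8, 0.3, -0.4]
opening: 0.76
```

Run:
```python
from h import *
plan([.642,-.194,.09],-5.8)
```

```text
t 9.4 p [0.5566 0.0079 0.1155] F [ 0.8  0.3 -0.4] op 64.9 tilt [ 0.01   0.003 -1.   ]
dist [  85.4 -201.9  -25.5] yaw 0.009 n 6
[-32.2, 17.2, 4.3] 0.002
[-32.2, 17.3, 4.3] 0.002
[-32.2, 17.3, 4.3] 0.002
[-32.1, 17.4, 4.3] 0.002
[-32.1, 17.4, 4.3] 0.002
[-32.1, 17.5, 4.3] 0.002
```

Call:
carry_out:
  series:
    - {"linear":[-32,17,4],"yaw":0,"claw":60}
    - {"linear":[-32,17,4],"yaw":0,"claw":60}
    - {"linear":[-32,17,4],"yaw":0,"claw":60}
    - {"linear":[-32,17,4],"yaw":0,"claw":60}
    - {"linear":[-30,17,4],"yaw":0,"claw":60}

```text
clock: 9.82
ee_pos: [0.6241, -0.1666, 0.0866]
orientation: [-2.321, -2.111, -0.006]
force: [1.2, 0.7, 0.0]
opening: 0.753
```

Call:
carry_out:
  series:
    - {"linear":[-8,5,0],"yaw":0,"claw":60}
    - {"linear":[0,0,0],"yaw":0,"claw":60}
    - {"linear":[0,0,0],"yaw":0,"claw":60}

```text
clock: 10.07
ee_pos: [0.6287, -0.1828, 0.0804]
orientation: [-2.327, -2.102, -0.002]
force: [-0.1, 1.2, -0.2]
opening: 0.76
```

Run:
```python
from h import *
plan([.642,-.194,.035],-5.8,vmax=20)
```

```text
t 10.07 p [ 0.6287 -0.1828  0.0804] F [-0.1  1.2 -0.2] op 64.9 tilt [-0.003  0.005 -1.   ]
dist [ 13.3 -11.2 -45.4] yaw -0.0 n 3
[-3.3, 4.9, 15.1] -0.0
[-3.3, 4.9, 15.1] -0.0
[-3.3, 4.9, 15.1] -0.0
```

Call:
carry_out:
  series:
    - {"linear":[-6,9,10],"yaw":0,"claw":60}
    - {"linear":[-4,5,15],"yaw":0,"claw":60}
    - {"linear":[0,0,15],"yaw":0,"claw":60}
    - {"linear":[0,0,0],"yaw":0,"claw":60}
    - {"linear":[0,0,0],"yaw":0,"claw":60}

```text
clock: 10.48
ee_pos: [0.637, -0.1863, 0.0351]
orientation: [-2.316, -2.101, 0.002]
force: [0.7, 0.4, -0.6]
opening: 0.758
```

Run:
```python
from h import *
plan([.642,-.194,.018],-5.8,vmax=20)
from plant import bot
f=bot.grab_frame("wrist"); cv2.imwrite("pics/w6.png",f["image"][:,:,::-1])
```

```text
t 10.48 p [ 0.637  -0.1863  0.0351] F [ 0.7  0.4 -0.6] op 64.8 tilt [-0.011  0.01  -1.   ]
dist [  5.   -7.7 -17.1] yaw 0.004 n 1
[-7.4, 5.9, 17.0] 0.004
```

View pics/w6.png

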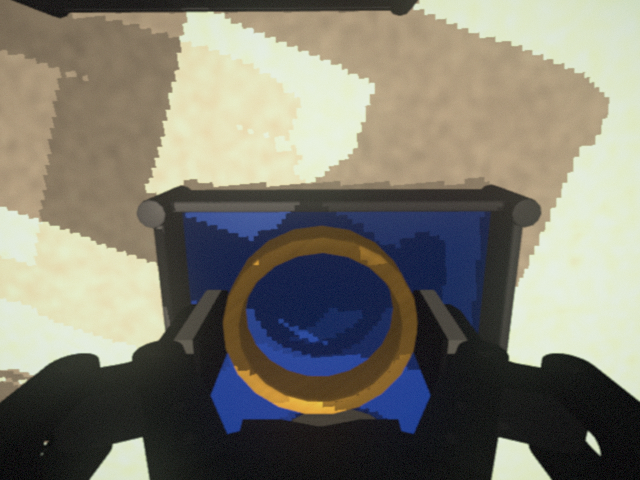

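Call:
carry_out:
  series:
    - {"linear":[-4,5,4],"yaw":0,"claw":60}
    - {"linear":[0,1,7],"yaw":0,"claw":60}
    - {"linear":[0,0,4],"yaw":0,"claw":60}
    - {"linear":[0,0,0],"yaw":0,"claw":60}

```text
clock: 10.87
ee_pos: [0.6429, -0.189, 0.0204]
orientation: [-2.314, -2.104, 0.002]
force: [-0.1, 0.4, -0.8]
opening: 0.757
```

Run:
```python
from h import *
plan([.642,-.191,.0175],-5.8,vmax=20)
```

```text
t 10.87 p [ 0.6429 -0.189   0.0204] F [-0.1  0.4 -0.8] op 64.6 tilt [-0.01  0.01 -1.  ]
dist [-0.9 -2.  -2.9] yaw 0.006 n 1
[-2.1, -0.7, 2.9] 0.006
```

Call:
carry_out:
  series:
    - {"linear":[-1,0,3],"yaw":0,"claw":60}
    - {"linear":[0,0,1],"yaw":0,"claw":60}
    - {"linear":[0,0,0],"yaw":0,"claw":60}

```text
clock: 11.12
ee_pos: [0.6434, -0.1902, 0.0177]
orientation: [-2.315, -2.105, 0.0]
force: [0.0, 0.2, -0.2]
opening: 0.757
```

Call:
carry_out:
  series:
    - {"linear":[0,0,0],"yaw":0,"claw":75}
    - {"linear":[0,0,0],"yaw":0,"claw":75}
    - {"linear":[0,0,0],"yaw":0,"claw":75}

```text
clock: 11.37
ee_pos: [0.6438, -0.1907, 0.0182]
orientation: [-2.316, -2.105, -0.001]
force: [0.0, 0.4, -0.5]
opening: 0.877
```

Call:
carry_out:
  series:
    - {"linear":[0,0,-15],"yaw":0,"claw":75}
    - {"linear":[0,0,-35],"yaw":0,"claw":75}
    - {"linear":[0,0,-40],"yaw":0,"claw":75}
    - {"linear":[0,0,-40],"yaw":0,"claw":75}

```text
clock: 11.7
ee_pos: [0.6377, -0.1894, 0.1407]
orientation: [-2.302, -2.091, 0.014]
force: [0.8, -0.1, -0.3]
opening: 0.879
```

Run:
```python
from h import *
from plant import bot
f=pickle.load(open("top0.pkl","rb"));g=pickle.load(open("scene0.pkl","rb"))
plan([.4595,.005,.15],-5)
f=bot.grab_frame("scene"); a=f["image"][:,:,::-1]
cv2.imwrite("pics/s3.png",np.hstack([cv2.resize(a[180:290,130:310],(540,330)),]))
```

```text
t 11.7 p [ 0.6377 -0.1894  0.1407] F [ 0.8 -0.1 -0.3] op 75.1 tilt [-0.028  0.017 -0.999]
dist [-178.2  194.4    9.3] yaw -0.008 n 7
[25.2, -28.0, -0.1] -0.001
[25.3, -28.0, -0.1] -0.001
[25.3, -28.0, -0.1] -0.001
[25.3, -27.9, -0.1] -0.001
[25.4, -27.9, -0.1] -0.001
[25.4, -27.9, -0.1] -0.001
[25.4, -27.8, -0.1] -0.001
```

View pics/s3.png

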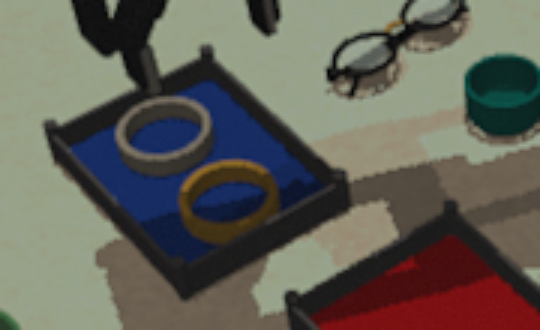

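Both bracelets lie flat side by side in the blue tray. Amber stopper next.

Call:
carry_out:
  series:
    - {"linear":[25,-28,0],"yaw":0,"claw":50}
    - {"linear":[25,-28,0],"yaw":0,"claw":50}
    - {"linear":[25,-28,0],"yaw":0,"claw":50}
    - {"linear":[25,-28,0],"yaw":0,"claw":50}
    - {"linear":[25,-28,0],"yaw":0,"claw":50}

```text
clock: 12.17
ee_pos: [0.5239, -0.0585, 0.1585]
orientation: [2.328, 2.101, 0.013]
force: [0.1, 1.2, 0.3]
opening: 0.583
```

Call:
carry_out:
  series:
    - {"linear":[25,-28,0],"yaw":0,"claw":50}
    - {"linear":[12,-14,0],"yaw":0,"claw":50}
    - {"linear":[0,0,0],"yaw":0,"claw":50}
    - {"linear":[0,0,0],"yaw":0,"claw":50}

```text
clock: 12.5
ee_pos: [0.476, -0.0106, 0.1578]
orientation: [2.328, 2.108, 0.01]
force: [0.3, 0.0, -0.2]
opening: 0.586
```

```bash
cat >> h.py <<'E'
def shot(n):
    from plant import bot
    s,T=pose(); f=bot.grab_frame("wrist"); f["T"]=T; f["W"]=T@f["T_tool_cam"]; pickle.dump(f,open(n+".pkl","wb")); cv2.imwrite(f"pics/{n}.png",f["image"][:,:,::-1]); return f
E
python3 - <<'E'
from h import *
f=shot("w7")
for k in blobs(f,"amber",500):
    x,y,w,h=cv2.boundingRect(k); (c,r)=cv2.minEnclosingCircle(k); print((x,y,w,h),c,r,"z18",ray(f,*c,.018,f["W"]))
plan([.4595,.005,.08],-5)
E
```

```text
(263, 174, 59, 58) (292.2926940917969, 202.68902587890625) 29.341434478759766 z18 [0.45948105 0.00465931 0.018     ]
t 12.55 p [ 0.4761 -0.0108  0.1577] F [ 0.  -0.6  0. ] op 50.1 tilt [ 0.005  0.004 -1.   ]
dist [-16.6  15.8 -77.7] yaw -0.012 n 3
[4.6, -6.2, 25.9] -0.004
[4.6, -6.1, 25.9] -0.004
[4.6, -6.1, 25.9] -0.004
```

View pics/w7.png

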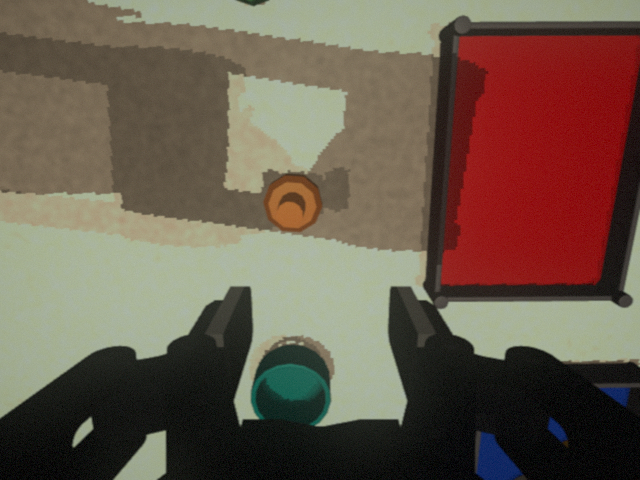

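The amber stopper is at (292,203), which matches the top-view position within 1 mm.

Call:
carry_out:
  series:
    - {"linear":[7,-9,15],"yaw":-0.01,"claw":45}
    - {"linear":[6,-7,25],"yaw":0,"claw":45}
    - {"linear":[2,-2,20],"yaw":0,"claw":45}
    - {"linear":[0,0,0],"yaw":0,"claw":45}
    - {"linear":[0,0,0],"yaw":0,"claw":45}

```text
clock: 12.97
ee_pos: [0.4704, 0.0013, 0.0979]
orientation: [2.313, 2.108, 0.022]
force: [0.4, 1.1, 0.0]
opening: 0.525
```

Run:
```python
from h import *
plan([.4595,.0048,.034],-5,vmax=15)
```

```text
t 12.97 p [0.4704 0.0013 0.0979] F [0.4 1.1 0. ] op 44.9 tilt [ 0.018  0.001 -1.   ]
dist [-10.9   3.5 -63.9] yaw -0.005 n 5
[0.5, -2.5, 12.7] -0.001
[0.5, -2.5, 12.7] -0.001
[0.5, -2.5, 12.7] -0.001
[0.5, -2.5, 12.7] -0.001
[0.5, -2.5, 12.7] -0.001
```

Call:
carry_out:
  series:
    - {"linear":[2,-8,8],"yaw":0,"claw":45}
    - {"linear":[2,-5,10],"yaw":0,"claw":45}
    - {"linear":[0,-2,10],"yaw":0,"claw":45}
    - {"linear":[0,0,0],"yaw":0,"claw":45}
    - {"linear":[0,0,0],"yaw":0,"claw":45}

```text
clock: 13.38
ee_pos: [0.4659, 0.0022, 0.073]
orientation: [2.31, 2.098, 0.031]
force: [-0.2, -0.0, 0.4]
opening: 0.527
```

Run:
```python
from h import *
plan([.4595,.0048,.034],-5,vmax=15)
```

```text
t 13.38 p [0.4659 0.0022 0.073 ] F [-0.2 -0.   0.4] op 45.0 tilt [ 0.029 -0.002 -1.   ]
dist [ -6.4   2.6 -39. ] yaw -0.009 n 3
[0.6, -2.6, 12.9] -0.003
[0.6, -2.6, 12.9] -0.003
[0.7, -2.6, 12.9] -0.003
```

Call:
carry_out:
  series:
    - {"linear":[2,-6,5],"yaw":-0.01,"claw":45}
    - {"linear":[1,-3,8],"yaw":0,"claw":45}
    - {"linear":[0,0,8],"yaw":0,"claw":45}
    - {"linear":[0,0,5],"yaw":0,"claw":45}
    - {"linear":[0,0,0],"yaw":0,"claw":45}

```text
clock: 13.8
ee_pos: [0.4618, 0.0048, 0.0474]
orientation: [2.295, 2.105, 0.038]
force: [-0.0, -0.1, 0.5]
opening: 0.528
```

Run:
```python
from h import *
plan([.4595,.0048,.034],-5,vmax=15)
```

```text
t 13.8 p [0.4618 0.0048 0.0474] F [-0.  -0.1  0.5] op 45.1 tilt [ 0.036 -0.003 -0.999]
dist [ -2.3  -0.  -13.4] yaw 0.001 n 1
[-0.2, -2.8, 13.3] 0.001
```

Call:
carry_out:
  series:
    - {"linear":[0,-4,7],"yaw":0,"claw":45}
    - {"linear":[0,0,5],"yaw":0,"claw":45}
    - {"linear":[0,0,0],"yaw":0,"claw":45}

```text
clock: 14.05
ee_pos: [0.4585, 0.0052, 0.0342]
orientation: [2.295, 2.106, 0.038]
force: [0.0, -0.3, 0.7]
opening: 0.526
```

Run:
```python
from h import *
plan([.4595,.0048,.034],-5,vmax=15)
f=shot("w8")
```

```text
t 14.05 p [0.4585 0.0052 0.0342] F [ 0.  -0.3  0.7] op 44.9 tilt [ 0.036 -0.003 -0.999]
dist [ 1.  -0.4 -0.2] yaw 0.001 n 1
[-0.3, 1.0, 0.3] 0.001
```

View pics/w8.png

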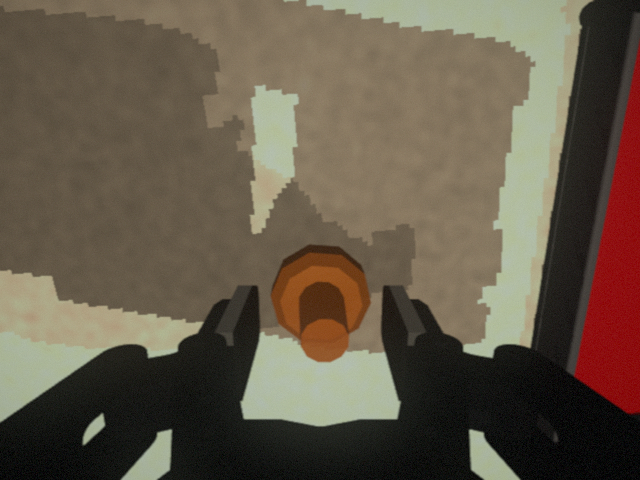

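The plug sits centred between the pads at (323,340). Closing.

Call:
carry_out:
  series:
    - {"linear":[0,0,0],"yaw":0,"claw":8}
    - {"linear":[0,0,0],"yaw":0,"claw":8}
    - {"linear":[0,0,0],"yaw":0,"claw":8}
    - {"linear":[0,0,0],"yaw":0,"claw":8}
    - {"linear":[0,0,0],"yaw":0,"claw":8}
  force: 45

```text
clock: 14.52
ee_pos: [0.4591, 0.0052, 0.0353]
orientation: [2.295, 2.106, 0.039]
force: [0.8, 1.1, -0.4]
opening: 0.178
```

Run:
```python
from h import *
plan([.4595,.0048,.034],-5,vmax=15)
```

```text
t 14.52 p [0.4591 0.0052 0.0353] F [ 0.8  1.1 -0.4] op 15.2 tilt [ 0.036 -0.003 -0.999]
dist [ 0.4 -0.4 -1.3] yaw 0.001 n 1
[-0.3, 0.4, 1.3] 0.001
```

Call:
carry_out:
  series:
    - {"linear":[0,0,-10],"yaw":0,"claw":8}
    - {"linear":[0,0,-25],"yaw":0,"claw":8}
    - {"linear":[0,0,-30],"yaw":0,"claw":8}
    - {"linear":[0,0,-20],"yaw":0,"claw":8}

```text
clock: 14.85
ee_pos: [0.4526, 0.0058, 0.119]
orientation: [2.301, 2.111, 0.029]
force: [1.0, -0.4, -2.0]
opening: 0.177
```

Run:
```python
from h import *
f=shot("w9")
plan([.632,.22,.12],-1,vmax=33)
```

```text
t 14.9 p [0.4545 0.0056 0.1218] F [ 1.  -0.4  3. ] op 15.2 tilt [ 0.031 -0.002 -1.   ]
dist [177.5 214.4  -1.8] yaw -0.069 n 9
[25.4, 17.6, 0.8] -0.008
[25.3, 17.8, 0.8] -0.008
[25.2, 18.0, 0.8] -0.008
[25.0, 18.2, 0.8] -0.008
[24.9, 18.4, 0.8] -0.008
[24.7, 18.5, 0.8] -0.008
[24.6, 18.7, 0.8] -0.008
[24.5, 18.9, 0.8] -0.008
[24.3, 19.1, 0.8] -0.008
```

View pics/w9.png

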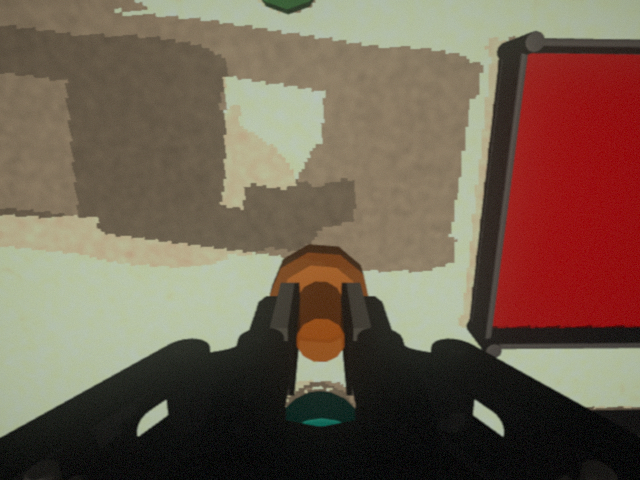

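The stopper is held, head at (320,290), in the same position in the image as before the lift. Moving to the yellow tray.

Call:
carry_out:
  series:
    - {"linear":[25,18,0],"yaw":-0.008,"claw":8}
    - {"linear":[25,18,0],"yaw":-0.008,"claw":8}
    - {"linear":[25,18,0],"yaw":-0.008,"claw":8}
    - {"linear":[25,18,0],"yaw":-0.008,"claw":8}
    - {"linear":[25,18,0],"yaw":-0.008,"claw":8}

```text
clock: 15.32
ee_pos: [0.553, 0.1241, 0.1269]
orientation: [2.259, 2.145, 0.033]
force: [0.4, -0.5, -1.4]
opening: 0.179
```

Call:
carry_out:
  series:
    - {"linear":[25,19,0],"yaw":-0.008,"claw":8}
    - {"linear":[25,19,0],"yaw":-0.008,"claw":8}
    - {"linear":[25,19,0],"yaw":-0.008,"claw":8}
    - {"linear":[18,19,0],"yaw":0,"claw":8}
    - {"linear":[0,0,0],"yaw":0,"claw":8}

```text
clock: 15.73
ee_pos: [0.6392, 0.2241, 0.1272]
orientation: [2.227, 2.176, 0.04]
force: [1.9, 0.6, -1.0]
opening: 0.178
```

Run:
```python
from h import *
f=shot("w10")
for k in blobs(f,"gold",3000): print(cv2.boundingRect(k),[ray(f,*p,.007,f["W"])[:2].round(4).tolist() for p in cv2.approxPolyDP(k,8,True)[:,0].tolist()])
plan([.632,.22,.06],-1,vmax=20)
```

```text
(179, 22, 220, 286) [[0.686, 0.3411], [0.5713, 0.3399], [0.5705, 0.1758], [0.6009, 0.1738], [0.6187, 0.2044], [0.6356, 0.2144], [0.6552, 0.2124], [0.6692, 0.1984], [0.6732, 0.178], [0.6904, 0.1773]]
t 15.78 p [0.6369 0.2227 0.1266] F [-0.6 -0.4 -1.4] op 15.2 tilt [ 0.034 -0.003 -0.999]
dist [ -4.9  -2.7 -66.6] yaw -0.005 n 4
[-0.7, -1.8, 16.6] -0.001
[-0.6, -1.8, 16.6] -0.001
[-0.6, -1.8, 16.6] -0.001
[-0.6, -1.8, 16.6] -0.001
```

View pics/w10.png

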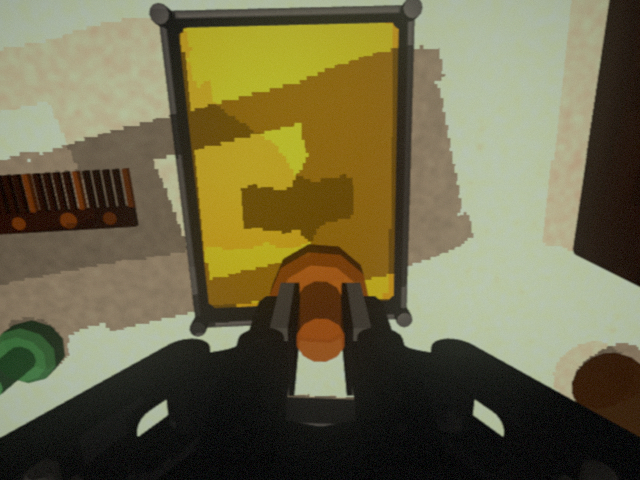

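The yellow liner is centred near (0.630, 0.258) and tilt is unchanged since the pick (0.034 against 0.036), so the stopper is upright. Descending.

Call:
carry_out:
  series:
    - {"linear":[-1,-5,12],"yaw":0,"claw":8}
    - {"linear":[0,-3,20],"yaw":0,"claw":8}
    - {"linear":[0,0,20],"yaw":0,"claw":8}
    - {"linear":[0,0,8],"yaw":0,"claw":8}
    - {"linear":[0,0,0],"yaw":0,"claw":8}

```text
clock: 16.2
ee_pos: [0.6272, 0.2191, 0.063]
orientation: [2.228, 2.179, 0.028]
force: [-0.3, 0.0, -1.3]
opening: 0.181
```

Run:
```python
from h import *
plan([.630,.222,.043],-1,vmax=20)
```

```text
t 16.2 p [0.6272 0.2191 0.063 ] F [-0.3  0.  -1.3] op 15.5 tilt [ 0.031 -0.005 -1.   ]
dist [  2.8   2.9 -20. ] yaw -0.005 n 2
[1.5, 1.1, 10.0] -0.002
[1.5, 1.1, 10.0] -0.002
```

Call:
carry_out:
  series:
    - {"linear":[2,2,6],"yaw":0,"claw":8}
    - {"linear":[0,0,6],"yaw":0,"claw":8}
    - {"linear":[0,0,3],"yaw":0,"claw":8}
    - {"linear":[0,0,0],"yaw":0,"claw":8}

```text
clock: 16.53
ee_pos: [0.6294, 0.2197, 0.0481]
orientation: [2.23, 2.177, 0.028]
force: [-0.8, -1.0, -1.5]
opening: 0.181
```

Run:
```python
from h import *
plan([.630,.222,.043],-1,vmax=20)
```

```text
t 16.53 p [0.6294 0.2197 0.0481] F [-0.8 -1.  -1.5] op 15.5 tilt [ 0.03  -0.006 -1.   ]
dist [ 0.6  2.3 -5.1] yaw -0.006 n 1
[2.3, 0.4, 5.1] -0.006
```

Call:
carry_out:
  series:
    - {"linear":[0,0,2],"yaw":0,"claw":8}
    - {"linear":[0,0,2],"yaw":0,"claw":8}
    - {"linear":[0,0,0],"yaw":0,"claw":8}
    - {"linear":[0,0,0],"yaw":0,"claw":8}

```text
clock: 16.87
ee_pos: [0.631, 0.22, 0.0454]
orientation: [2.228, 2.176, 0.032]
force: [0.0, -0.0, -1.0]
opening: 0.176
```

Call:
carry_out:
  series:
    - {"linear":[0,0,1],"yaw":0,"claw":8}
    - {"linear":[0,0,0],"yaw":0,"claw":8}
    - {"linear":[0,0,0],"yaw":0,"claw":8}

```text
clock: 17.12
ee_pos: [0.6315, 0.2201, 0.045]
orientation: [2.228, 2.176, 0.034]
force: [0.9, 0.1, -1.7]
opening: 0.175
```

Call:
carry_out:
  series:
    - {"linear":[0,0,2],"yaw":0,"claw":8}
    - {"linear":[0,0,1],"yaw":0,"claw":8}
    - {"linear":[0,0,0],"yaw":0,"claw":8}

```text
clock: 17.37
ee_pos: [0.6319, 0.2203, 0.042]
orientation: [2.228, 2.175, 0.035]
force: [-0.2, -0.4, 0.8]
opening: 0.177
```

Run:
```python
from h import *
plan([.630,.222,.043],-1,vmax=20)
```

```text
t 17.37 p [0.6319 0.2203 0.042 ] F [-0.2 -0.4  0.8] op 15.1 tilt [ 0.035 -0.004 -0.999]
dist [-1.9  1.7  1. ] yaw -0.006 n 1
[1.7, -1.9, -1.0] -0.006
```

Contact: the vertical force changed from about −1.5 to +0.8 N at the predicted height. Releasing.

Call:
carry_out:
  series:
    - {"linear":[0,0,0.5],"yaw":0,"claw":8}
    - {"linear":[0,0,0],"yaw":0,"claw":24}
    - {"linear":[0,0,0],"yaw":0,"claw":40}
    - {"linear":[0,0,0],"yaw":0,"claw":40}
    - {"linear":[0,0,0],"yaw":0,"claw":40}

```text
clock: 17.78
ee_pos: [0.6325, 0.2204, 0.0422]
orientation: [2.227, 2.175, 0.036]
force: [0.4, -0.6, -1.1]
opening: 0.472
```

Call:
carry_out:
  series:
    - {"linear":[0,0,-10],"yaw":0,"claw":40}
    - {"linear":[0,0,-30],"yaw":0,"claw":40}
    - {"linear":[0,0,-35],"yaw":0,"claw":40}
    - {"linear":[0,0,-25],"yaw":0,"claw":40}

```text
clock: 18.12
ee_pos: [0.6237, 0.2194, 0.1392]
orientation: [2.233, 2.18, 0.016]
force: [1.2, -0.4, 0.9]
opening: 0.471
```

Run:
```python
from h import *
f=shot("w11")
plan([.4506,.148,.16],-1,vmax=33)
```

```text
t 18.17 p [0.6265 0.2202 0.1444] F [ 0.7 -0.   3.1] op 39.8 tilt [ 0.029 -0.006 -1.   ]
dist [-175.9  -72.2   15.6] yaw -0.006 n 6
[-12.7, -28.9, -3.4] -0.001
[-12.7, -28.9, -3.4] -0.001
[-12.7, -29.0, -3.4] -0.001
[-12.7, -29.0, -3.4] -0.001
[-12.6, -29.0, -3.4] -0.001
[-12.6, -29.0, -3.4] -0.001
```

View pics/w11.png

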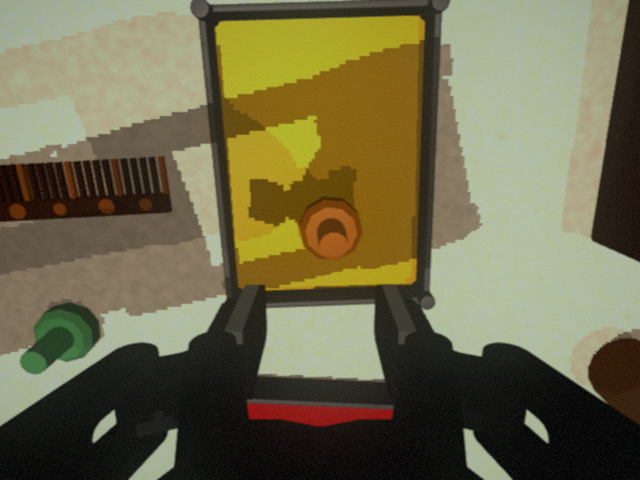

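The amber stopper stands plug-up at (330,228) on the yellow liner. Green stopper next.

Call:
carry_out:
  series:
    - {"linear":[-13,-29,-4],"yaw":0,"claw":45}
    - {"linear":[-13,-29,-4],"yaw":0,"claw":45}
    - {"linear":[-13,-29,-4],"yaw":0,"claw":45}
    - {"linear":[-13,-29,-4],"yaw":0,"claw":45}
    - {"linear":[-13,-29,-4],"yaw":0,"claw":45}

```text
clock: 18.58
ee_pos: [0.4856, 0.1601, 0.1668]
orientation: [2.221, 2.171, 0.055]
force: [0.2, 0.8, -0.1]
opening: 0.532
```

Call:
carry_out:
  series:
    - {"linear":[-13,-27,-3],"yaw":0,"claw":45}
    - {"linear":[0,0,0],"yaw":0,"claw":45}
    - {"linear":[0,0,0],"yaw":0,"claw":45}

```text
clock: 18.83
ee_pos: [0.4488, 0.1451, 0.1698]
orientation: [2.222, 2.172, 0.049]
force: [1.1, -0.3, 0.3]
opening: 0.525
```

Run:
```python
from h import *
f=shot("w12")
for k in blobs(f,"green",500):
    (c,r)=cv2.minEnclosingCircle(k); e=cv2.boundingRect(k); print(e,c,r,"z18",ray(f,*c,.018,f["W"]))
plan([.4506,.148,.08],-1,vmax=30)
```

```text
(286, 184, 53, 56) (311.8659362792969, 211.3675079345703) 27.695514678955078 z18 [0.44994296 0.14927681 0.018     ]
t 18.88 p [0.4483 0.1451 0.1696] F [-1.6  0.8 -0.1] op 45.1 tilt [ 0.045 -0.002 -0.999]
dist [  2.3   2.9 -89.6] yaw -0.005 n 3
[1.0, -0.6, 29.9] -0.002
[1.0, -0.6, 29.9] -0.002
[1.0, -0.6, 29.9] -0.002
```

View pics/w12.png

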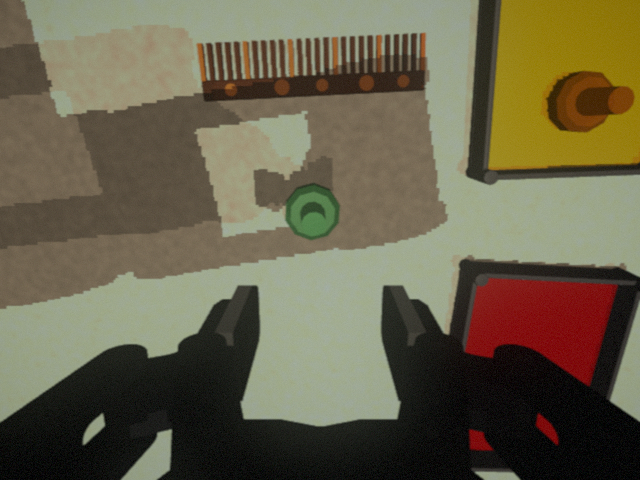

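The green stopper is at (312,211), giving (0.450, 0.149), which agrees with the top view.

Call:
carry_out:
  series:
    - {"linear":[2,-1,30],"yaw":0,"claw":45}
    - {"linear":[2,-1,32],"yaw":0,"claw":45}
    - {"linear":[0,0,20],"yaw":0,"claw":45}
    - {"linear":[0,0,0],"yaw":0,"claw":45}

```text
clock: 19.22
ee_pos: [0.4596, 0.1513, 0.089]
orientation: [2.216, 2.167, 0.067]
force: [-0.8, -0.1, -0.5]
opening: 0.526
```

Run:
```python
from h import *
plan([.4503,.1488,.034],-1,vmax=15)
```

```text
t 19.22 p [0.4596 0.1513 0.089 ] F [-0.8 -0.1 -0.5] op 44.9 tilt [ 0.059  0.001 -0.998]
dist [ -9.3  -2.5 -55. ] yaw -0.005 n 4
[-0.7, -3.1, 13.6] -0.001
[-0.7, -3.1, 13.6] -0.001
[-0.7, -3.1, 13.6] -0.001
[-0.7, -3.1, 13.6] -0.001
```

Tilt has grown to 3.4°, so I'll test whether slow upward rows take it back out.

Call:
carry_out:
  series:
    - {"linear":[0,-3,-10],"yaw":0,"claw":45}
    - {"linear":[0,-3,-10],"yaw":0,"claw":45}
    - {"linear":[0,-3,-10],"yaw":0,"claw":45}
    - {"linear":[0,-3,-10],"yaw":0,"claw":45}
    - {"linear":[0,0,-10],"yaw":0,"claw":45}

```text
clock: 19.63
ee_pos: [0.4466, 0.1527, 0.1445]
orientation: [2.216, 2.167, 0.067]
force: [0.7, 0.7, -1.3]
opening: 0.522
```

Run:
```python
from h import *
plan([.4503,.1488,.034],-1,vmax=15)
```

```text
t 19.63 p [0.4466 0.1527 0.1445] F [ 0.7  0.7 -1.3] op 44.6 tilt [ 0.06   0.001 -0.998]
dist [   3.7   -3.9 -110.5] yaw -0.005 n 8
[-0.5, -0.3, 13.8] -0.001
[-0.5, -0.3, 13.8] -0.001
[-0.5, -0.3, 13.8] -0.001
[-0.5, -0.3, 13.8] -0.001
[-0.5, -0.3, 13.8] -0.001
[-0.5, -0.3, 13.8] -0.001
[-0.5, -0.4, 13.8] -0.001
[-0.5, -0.4, 13.8] -0.001
```

Call:
carry_out:
  series:
    - {"linear":[0,0,0],"yaw":0,"claw":45}
    - {"linear":[0,0,0],"yaw":0,"claw":45}
    - {"linear":[0,0,0],"yaw":0,"claw":45}
    - {"linear":[0,0,0],"yaw":0,"claw":45}
    - {"linear":[0,0,0],"yaw":0,"claw":45}

```text
clock: 20.05
ee_pos: [0.4509, 0.154, 0.1533]
orientation: [2.209, 2.162, 0.086]
force: [-0.1, -0.0, -0.0]
opening: 0.53
```

Run:
```python
from h import *
plan([.4503,.1488,.034],-1,vmax=15)
```

```text
t 20.05 p [0.4509 0.154  0.1533] F [-0.1 -0.  -0. ] op 45.2 tilt [ 0.074  0.004 -0.997]
dist [  -0.6   -5.2 -119.3] yaw -0.004 n 8
[-0.7, -1.2, 14.9] -0.001
[-0.7, -1.2, 14.9] -0.001
[-0.7, -1.2, 14.9] -0.001
[-0.7, -1.2, 14.9] -0.001
[-0.7, -1.2, 14.9] -0.001
[-0.7, -1.2, 14.9] -0.001
[-0.7, -1.2, 14.9] -0.001
[-0.7, -1.2, 14.9] -0.001
```

Call:
carry_out:
  series:
    - {"linear":[0,0,-40],"yaw":0,"claw":45}

```text
clock: 20.13
ee_pos: [0.4437, 0.1528, 0.1876]
orientation: [2.215, 2.167, 0.07]
force: [-0.1, -0.9, -0.2]
opening: 0.523
```

Call:
carry_out:
  series:
    - {"linear":[0,0,0],"yaw":0,"claw":45}

```text
clock: 20.22
ee_pos: [0.4469, 0.1536, 0.1922]
orientation: [2.212, 2.164, 0.08]
force: [1.5, 0.6, 0.0]
opening: 0.524
```

Call:
carry_out:
  series:
    - {"linear":[0,0,0],"yaw":0,"claw":45}

```text
clock: 20.3
ee_pos: [0.4466, 0.1535, 0.1923]
orientation: [2.212, 2.164, 0.079]
force: [-0.2, 0.3, -0.4]
opening: 0.524
```

Call:
carry_out:
  series:
    - {"linear":[0,0,0],"yaw":0,"claw":45}

```text
clock: 20.38
ee_pos: [0.4472, 0.1536, 0.1926]
orientation: [2.211, 2.163, 0.081]
force: [0.7, 0.1, -0.7]
opening: 0.526
```

Call:
carry_out:
  series:
    - {"linear":[0,0,40],"yaw":0,"claw":45}

```text
clock: 20.47
ee_pos: [0.4551, 0.1548, 0.1574]
orientation: [2.206, 2.159, 0.097]
force: [1.7, 0.3, -0.8]
opening: 0.523
```

Call:
carry_out:
  series:
    - {"linear":[0,0,0],"yaw":0,"claw":45}

```text
clock: 20.55
ee_pos: [0.4512, 0.1539, 0.1519]
orientation: [2.211, 2.162, 0.084]
force: [-1.3, -0.6, -0.2]
opening: 0.527
```

Call:
carry_out:
  series:
    - {"linear":[0,0,0],"yaw":0,"claw":45}

```text
clock: 20.63
ee_pos: [0.451, 0.1539, 0.1512]
orientation: [2.211, 2.163, 0.081]
force: [-0.1, 0.1, -0.2]
opening: 0.527
```

Call:
carry_out:
  series:
    - {"linear":[0,0,0],"yaw":0,"claw":45}

```text
clock: 20.72
ee_pos: [0.45, 0.1537, 0.1508]
orientation: [2.213, 2.164, 0.078]
force: [0.4, 0.2, -0.2]
opening: 0.526
```

Call:
carry_out:
  series:
    - {"linear":[0,40,0],"yaw":0,"claw":45}

```text
clock: 20.8
ee_pos: [0.4795, 0.1521, 0.1515]
orientation: [2.218, 2.172, 0.06]
force: [-1.4, -0.3, -0.5]
opening: 0.53
```

Call:
carry_out:
  series:
    - {"linear":[0,0,0],"yaw":0,"claw":45}

```text
clock: 20.88
ee_pos: [0.488, 0.1526, 0.1543]
orientation: [2.213, 2.167, 0.074]
force: [2.7, 0.9, 2.1]
opening: 0.527
```

Call:
carry_out:
  series:
    - {"linear":[0,0,0],"yaw":0,"claw":45}

```text
clock: 20.97
ee_pos: [0.4876, 0.1525, 0.1548]
orientation: [2.214, 2.167, 0.072]
force: [-1.2, 1.1, 0.1]
opening: 0.528
```

Call:
carry_out:
  series:
    - {"linear":[0,0,0],"yaw":0,"claw":45}

```text
clock: 21.05
ee_pos: [0.4893, 0.1526, 0.1562]
orientation: [2.213, 2.165, 0.076]
force: [0.1, -0.2, 0.6]
opening: 0.526
```

Call:
carry_out:
  series:
    - {"linear":[0,0,-41],"yaw":0,"claw":45}
    - {"linear":[0,0,0],"yaw":0,"claw":45}
    - {"linear":[0,0,41],"yaw":0,"claw":45}
    - {"linear":[0,0,0],"yaw":0,"claw":45}

```text
clock: 21.38
ee_pos: [0.491, 0.1533, 0.1608]
orientation: [2.209, 2.163, 0.086]
force: [-1.7, -0.2, -0.9]
opening: 0.526
```

Call:
carry_out:
  series:
    - {"linear":[0,0,-41],"yaw":0,"claw":45}
    - {"linear":[0,0,0],"yaw":0,"claw":45}
    - {"linear":[0,0,41],"yaw":0,"claw":45}
    - {"linear":[0,0,0],"yaw":0,"claw":45}

```text
clock: 21.72
ee_pos: [0.4913, 0.1539, 0.1673]
orientation: [2.206, 2.161, 0.092]
force: [-1.7, 0.3, -1.3]
opening: 0.529
```

Call:
carry_out:
  series:
    - {"linear":[0,41,0],"yaw":0,"claw":45}
    - {"linear":[0,41,0],"yaw":0,"claw":45}
    - {"linear":[0,41,0],"yaw":0,"claw":45}

```text
clock: 21.97
ee_pos: [0.6032, 0.1516, 0.1794]
orientation: [2.21, 2.172, 0.074]
force: [-0.2, 1.2, -0.1]
opening: 0.524
```

Call:
carry_out:
  series:
    - {"linear":[0,0,0],"yaw":0,"claw":45}

```text
clock: 22.05
ee_pos: [0.6119, 0.1515, 0.1835]
orientation: [2.206, 2.166, 0.087]
force: [0.6, -0.3, 0.4]
opening: 0.53
```

Call:
carry_out:
  series:
    - {"linear":[0,0,0],"yaw":0,"claw":45}

```text
clock: 22.13
ee_pos: [0.6131, 0.1515, 0.1856]
orientation: [2.206, 2.165, 0.088]
force: [-0.6, 0.1, -0.4]
opening: 0.528
```

Call:
carry_out:
  series:
    - {"linear":[0,-20,0],"yaw":0,"claw":45}
    - {"linear":[0,-20,0],"yaw":0,"claw":45}
    - {"linear":[0,-20,0],"yaw":0,"claw":45}
    - {"linear":[0,-20,0],"yaw":0,"claw":45}
    - {"linear":[0,0,0],"yaw":0,"claw":45}

```text
clock: 22.55
ee_pos: [0.5307, 0.1531, 0.188]
orientation: [2.203, 2.161, 0.097]
force: [-1.5, -0.4, -1.0]
opening: 0.525
```

Call:
carry_out:
  series:
    - {"linear":[0,0,0],"yaw":0,"claw":45}

```text
clock: 22.63
ee_pos: [0.5299, 0.1533, 0.1897]
orientation: [2.202, 2.161, 0.099]
force: [0.8, 0.7, 0.7]
opening: 0.527
```

```bash
cat > st.py <<'E'
from h import *
s,T=pose(); print(round(s["clock"],2),s["ee_pos"].round(4),T[:3,2].round(4),s["joints"].round(4),s["joint_vel"].round(3))
E
python3 st.py; python3 -c "
from plant import bot
for i in range(4): bot.grab_frame('wrist')"; python3 st.py
```

```text
22.63 [0.5299 0.1533 0.1897] [ 0.084   0.0056 -0.9964] [ 0.1616  0.3058  1.7431 -0.0095  1.0088  0.185 ] [ 0.011 -0.053  0.044  0.003  0.035  0.004]
22.83 [0.5318 0.1532 0.1888] [ 0.0843  0.0056 -0.9964] [ 0.161   0.3092  1.7405 -0.0095  1.0077  0.1849] [-0.003  0.015 -0.002 -0.001 -0.004 -0.002]
```

Call:
carry_out:
  series:
    - {"linear":[0,0,0],"yaw":0,"claw":45}
    - {"linear":[0,0,0],"yaw":0,"claw":45}
    - {"linear":[0,0,0],"yaw":0,"claw":45}
    - {"linear":[0,0,0],"yaw":0,"claw":45}
    - {"linear":[0,0,0],"yaw":0,"claw":45}

```text
clock: 23.25
ee_pos: [0.5348, 0.153, 0.1888]
orientation: [2.203, 2.159, 0.1]
force: [0.0, 0.1, 0.3]
opening: 0.527
```

```bash
python3 st.py; python3 -c "
from plant import bot
for i in range(4): bot.grab_frame('wrist')"; python3 st.py
```

```text
23.25 [0.5348 0.153  0.1888] [ 0.0855  0.0056 -0.9963] [ 0.1599  0.3125  1.7355 -0.0096  1.0082  0.1848] [-0.001  0.007 -0.006 -0.     0.     0.   ]
23.45 [0.5345 0.1531 0.1889] [ 0.0856  0.0056 -0.9963] [ 0.16    0.312   1.736  -0.0096  1.0081  0.1848] [ 0.001 -0.003  0.002  0.    -0.     0.001]
```

Call:
carry_out:
  series:
    - {"linear":[0,0,0],"yaw":0,"claw":45}
    - {"linear":[0,0,0],"yaw":0,"claw":45}
    - {"linear":[0,0,0],"yaw":0,"claw":45}
    - {"linear":[0,0,0],"yaw":0,"claw":45}
    - {"linear":[0,0,0],"yaw":0,"claw":45}

```text
clock: 23.87
ee_pos: [0.5343, 0.1531, 0.1889]
orientation: [2.203, 2.159, 0.1]
force: [0.2, -0.1, -0.0]
opening: 0.526
```

```bash
python3 st.py
```

```text
23.87 [0.5343 0.1531 0.1889] [ 0.0853  0.0055 -0.9963] [ 0.16    0.3119  1.7363 -0.0096  1.0082  0.1848] [-0.001  0.     0.001 -0.001 -0.001  0.002]
```

Call:
carry_out:
  series:
    - {"linear":[0,16,0],"yaw":0,"claw":45}
    - {"linear":[0,16,0],"yaw":0,"claw":45}
    - {"linear":[0,16,0],"yaw":0,"claw":45}
    - {"linear":[0,12,0],"yaw":0,"claw":45}
    - {"linear":[0,6,0],"yaw":0,"claw":45}

```text
clock: 24.28
ee_pos: [0.5996, 0.1518, 0.1941]
orientation: [2.203, 2.161, 0.096]
force: [0.1, 0.0, 0.2]
opening: 0.527
```

```bash
cat > sg.py <<'E'
from plant import bot
bot.grab_frame('wrist');bot.grab_frame('wrist')
E
python3 st.py; python3 sg.py; python3 st.py
```

```text
24.28 [0.5996 0.1518 0.1941] [ 0.0822  0.0053 -0.9966] [ 0.14    0.3913  1.5926 -0.0071  1.0755  0.1621] [-0.02   0.089 -0.162  0.005  0.083 -0.019]
24.38 [0.5991 0.1518 0.194 ] [ 0.0819  0.0052 -0.9966] [ 0.1401  0.391   1.5935 -0.0071  1.0752  0.1624] [ 0.006 -0.014  0.042  0.003  0.009  0.002]
```

Call:
carry_out:
  series:
    - {"linear":[0,-41,0],"yaw":0,"claw":45}
    - {"linear":[0,-41,0],"yaw":0,"claw":45}

```text
clock: 24.55
ee_pos: [0.5241, 0.1534, 0.1876]
orientation: [2.201, 2.155, 0.107]
force: [-0.7, 0.7, 0.2]
opening: 0.529
```

```bash
python3 st.py; python3 sg.py; python3 st.py
```

```text
24.55 [0.5241 0.1534 0.1876] [ 0.091   0.0062 -0.9958] [ 0.164   0.2979  1.7623 -0.0105  0.9906  0.1908] [ 0.156 -0.554  0.986 -0.027 -0.512  0.181]
24.65 [0.5149 0.1529 0.1855] [ 0.0795  0.0047 -0.9968] [ 0.1658  0.2936  1.7745 -0.0102  0.9943  0.1906] [-0.011  0.03  -0.127 -0.006 -0.025 -0.015]
```

Call:
carry_out:
  series:
    - {"linear":[0,0,-12],"yaw":0,"claw":45}
    - {"linear":[0,0,-12],"yaw":0,"claw":45}
    - {"linear":[0,0,-12],"yaw":0,"claw":45}
    - {"linear":[0,0,-12],"yaw":0,"claw":45}
    - {"linear":[0,0,-12],"yaw":0,"claw":45}

```text
clock: 25.07
ee_pos: [0.4995, 0.1521, 0.2433]
orientation: [2.209, 2.17, 0.076]
force: [0.6, 0.0, -0.3]
opening: 0.523
```

```bash
python3 st.py; python3 sg.py; python3 st.py
```

```text
25.07 [0.4995 0.1521 0.2433] [ 0.0661  0.0028 -0.9978] [ 0.1692  0.2131  1.7227 -0.0092  1.1402  0.1903] [ 0.005 -0.184 -0.161  0.001  0.357 -0.002]
25.17 [0.5011 0.1524 0.2447] [ 0.0703  0.0035 -0.9975] [ 0.1692  0.2118  1.7208 -0.0092  1.1391  0.1902] [-0.004  0.026  0.024 -0.002 -0.039  0.001]
```

Call:
carry_out:
  series:
    - {"linear":[0,0,30],"yaw":0,"claw":45}
    - {"linear":[0,0,30],"yaw":0,"claw":45}

```text
clock: 25.33
ee_pos: [0.5099, 0.1537, 0.1898]
orientation: [2.2, 2.163, 0.1]
force: [0.3, -0.1, -0.8]
opening: 0.526
```

```bash
python3 st.py; python3 sg.py; python3 st.py
```

```text
25.33 [0.5099 0.1537 0.1898] [ 0.0846  0.006  -0.9964] [ 0.1687  0.2797  1.783  -0.0099  0.9945  0.1907] [-0.003  0.437  0.342 -0.005 -0.868  0.004]
25.43 [0.506  0.1529 0.1856] [ 0.0735  0.0041 -0.9973] [ 0.1685  0.2848  1.7872 -0.0098  0.9965  0.1907] [ 0.003 -0.041 -0.052 -0.001  0.087 -0.001]
```

Holding on a camera call adds no drift. Slow or long upward moves remove tilt, and single downward rows followed by a hold are neutral. I'll use that.

Call:
carry_out:
  series:
    - {"linear":[0,0,-40],"yaw":0,"claw":45}
    - {"linear":[0,0,-40],"yaw":0,"claw":45}
    - {"linear":[0,0,-40],"yaw":0,"claw":45}
    - {"linear":[0,0,-30],"yaw":0,"claw":45}
    - {"linear":[0,0,-15],"yaw":0,"claw":45}

```text
clock: 25.85
ee_pos: [0.4871, 0.1512, 0.3513]
orientation: [2.215, 2.177, 0.057]
force: [0.3, 0.1, -1.1]
opening: 0.527
```

```bash
python3 sg.py; python3 st.py
```

```text
25.95 [0.4882 0.1514 0.3514] [ 5.450e-02  9.000e-04 -9.985e-01] [ 0.1714  0.1139  1.5716 -0.0085  1.4022  0.1897] [-0.003  0.042  0.079 -0.    -0.056  0.001]
```

Call:
carry_out:
  series:
    - {"linear":[0,0,41],"yaw":0,"claw":45}

```text
clock: 26.03
ee_pos: [0.4951, 0.1523, 0.3178]
orientation: [2.207, 2.169, 0.081]
force: [2.9, 0.0, -0.2]
opening: 0.526
```

```bash
python3 sg.py; python3 st.py
```

```text
26.13 [0.487  0.1508 0.3064] [ 4.620e-02 -5.000e-04 -9.989e-01] [ 0.1706  0.1478  1.6409 -0.0086  1.3076  0.1898] [-0.    -0.015 -0.055 -0.002  0.093 -0.002]
```

Call:
carry_out:
  series:
    - {"linear":[0,0,41],"yaw":0,"claw":45}

```text
clock: 26.22
ee_pos: [0.4924, 0.1515, 0.2738]
orientation: [2.213, 2.175, 0.063]
force: [3.0, 1.0, 0.6]
opening: 0.528
```

```bash
python3 sg.py; python3 st.py
```

```text
26.32 [0.4845 0.15   0.2643] [ 0.0345 -0.0025 -0.9994] [ 0.17    0.1866  1.6997 -0.0088  1.2217  0.19  ] [ 0.002 -0.036 -0.08   0.002  0.08  -0.   ]
```

Call:
carry_out:
  series:
    - {"linear":[0,0,41],"yaw":0,"claw":45}

```text
clock: 26.4
ee_pos: [0.4903, 0.1508, 0.2327]
orientation: [2.218, 2.18, 0.048]
force: [2.2, 0.1, 0.8]
opening: 0.529
```

```bash
python3 sg.py; python3 st.py
```

```text
26.5 [0.4826 0.1493 0.2241] [ 0.0246 -0.0042 -0.9997] [ 0.1692  0.2301  1.7508 -0.0091  1.1371  0.1902] [ 0.003 -0.045 -0.068  0.001  0.075 -0.001]
```

Call:
carry_out:
  series:
    - {"linear":[0,0,41],"yaw":0,"claw":45}

```text
clock: 26.58
ee_pos: [0.4889, 0.1502, 0.1919]
orientation: [2.221, 2.183, 0.037]
force: [2.4, -0.3, -0.1]
opening: 0.527
```

```bash
python3 sg.py; python3 st.py
```

```text
26.68 [0.4809 0.1487 0.1837] [ 0.0167 -0.0056 -0.9998] [ 0.1685  0.2798  1.7977 -0.0096  1.0485  0.1905] [ 0.002 -0.048 -0.056  0.001  0.077 -0.001]
```

Tilt is now 0.017. I'll continue toward the green stopper in single rows with holds.

Call:
carry_out:
  series:
    - {"linear":[0,-30,0],"yaw":0,"claw":45}

```text
clock: 26.77
ee_pos: [0.4569, 0.1495, 0.1854]
orientation: [2.228, 2.187, 0.02]
force: [1.4, 1.1, 0.2]
opening: 0.526
```

```bash
python3 sg.py; python3 st.py
```

```text
26.87 [0.4468 0.149  0.1843] [ 0.011  -0.0063 -0.9999] [ 0.1814  0.2376  1.8582 -0.0095  1.0361  0.2032] [-0.007  0.009 -0.064 -0.009 -0.035 -0.012]
```

Call:
carry_out:
  series:
    - {"linear":[0,0,41],"yaw":0,"claw":45}

```text
clock: 26.95
ee_pos: [0.4535, 0.1502, 0.1509]
orientation: [2.225, 2.189, 0.025]
force: [2.5, 0.8, 0.4]
opening: 0.526
```

```bash
python3 sg.py; python3 st.py
```

```text
27.05 [0.4453 0.1484 0.1427] [ 0.0063 -0.0072 -1.    ] [ 0.1808  0.2974  1.9044 -0.0102  0.9348  0.2036] [-0.001 -0.035 -0.047 -0.     0.08  -0.001]
```

Call:
carry_out:
  series:
    - {"linear":[0,0,40],"yaw":0,"claw":45}

```text
clock: 27.13
ee_pos: [0.4516, 0.1494, 0.1088]
orientation: [2.228, 2.192, 0.015]
force: [2.9, 1.4, 0.6]
opening: 0.531
```

```bash
python3 sg.py; python3 st.py
python3 - <<'E'
from h import *
plan([.4503,.1488,.034],-1,vmax=15)
E
```

```text
27.23 [0.4439 0.1477 0.1014] [ 2.0e-04 -8.4e-03 -1.0e+00] [ 0.1799  0.3645  1.9429 -0.0112  0.8356  0.2042] [ 0.002 -0.06  -0.031  0.001  0.087 -0.001]
t 27.23 p [0.4439 0.1477 0.1014] F [-1.5 -0.  -0.4] op 44.9 tilt [ 0.    -0.008 -1.   ]
dist [  6.4   1.1 -67.4] yaw 0.001 n 5
[0.3, 1.3, 13.5] 0.0
[0.3, 1.3, 13.5] 0.0
[0.3, 1.3, 13.5] 0.0
[0.3, 1.3, 13.5] 0.0
[0.3, 1.3, 13.5] 0.0
```

Tilt is essentially zero. Finishing the descent.

Call:
carry_out:
  series:
    - {"linear":[1,6,25],"yaw":0,"claw":45}

```text
clock: 27.32
ee_pos: [0.4521, 0.1489, 0.0803]
orientation: [2.234, 2.197, -0.004]
force: [1.4, -0.3, 0.8]
opening: 0.524
```

```bash
python3 sg.py
python3 - <<'E'
from h import *
plan([.4503,.1488,.034],-1,vmax=45)
E
```

```text
t 27.42 p [0.4504 0.1484 0.0768] F [-0.5 -0.6  0.3] op 44.8 tilt [-0.002 -0.009 -1.   ]
dist [ -0.1   0.4 -42.8] yaw 0.001 n 1
[0.8, -0.1, 42.8] 0.001
```

Call:
carry_out:
  series:
    - {"linear":[0,0,22],"yaw":0,"claw":45}

```text
clock: 27.5
ee_pos: [0.4537, 0.1489, 0.0589]
orientation: [2.234, 2.197, -0.004]
force: [0.1, 0.6, -0.4]
opening: 0.53
```

```bash
python3 sg.py
python3 - <<'E'
from h import *
plan([.4503,.1488,.034],-1,vmax=45)
E
```

```text
t 27.6 p [0.4503 0.1481 0.0557] F [-0.7 -0.3  0.3] op 45.3 tilt [-0.003 -0.009 -1.   ]
dist [  0.    0.7 -21.7] yaw 0.001 n 1
[0.8, 0.1, 21.6] 0.001
```

Call:
carry_out:
  series:
    - {"linear":[1,0,21],"yaw":0,"claw":45}

```text
clock: 27.68
ee_pos: [0.453, 0.1495, 0.0386]
orientation: [2.235, 2.197, -0.006]
force: [1.5, 0.9, 0.3]
opening: 0.527
```

```bash
python3 sg.py
python3 - <<'E'
from h import *
plan([.4503,.1488,.034],-1,vmax=45); shot("w13")
E
```

```text
t 27.78 p [0.4499 0.149  0.0355] F [-1.2  0.5  0.2] op 44.8 tilt [-0.004 -0.009 -1.   ]
dist [ 0.4 -0.2 -1.5] yaw 0.001 n 1
[-0.1, 0.4, 1.5] 0.001
```

View pics/w13.png

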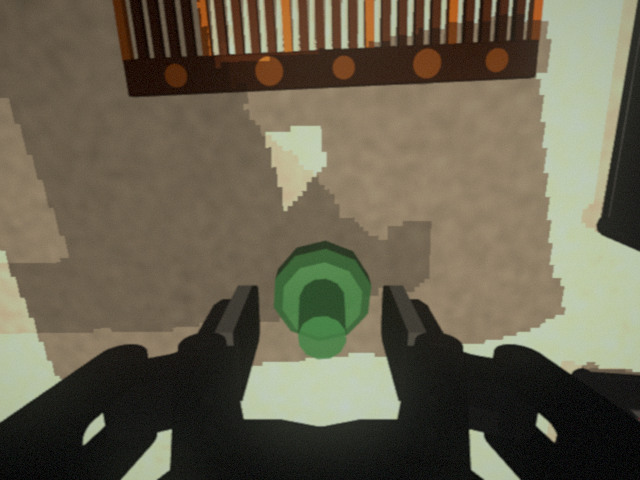

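The green plug is centred between the pads at (322,335). Gripping and lifting.

Call:
carry_out:
  series:
    - {"linear":[0,0,1],"yaw":0,"claw":8}
    - {"linear":[0,0,0],"yaw":0,"claw":8}
    - {"linear":[0,0,0],"yaw":0,"claw":8}
    - {"linear":[0,0,0],"yaw":0,"claw":8}
    - {"linear":[0,0,0],"yaw":0,"claw":8}

```text
clock: 28.25
ee_pos: [0.4524, 0.1495, 0.041]
orientation: [2.235, 2.198, -0.007]
force: [0.5, -0.8, -1.0]
opening: 0.176
```

```bash
python3 st.py
```

```text
28.25 [0.4524 0.1495 0.041 ] [ 0.0019 -0.0083 -1.    ] [ 0.1804  0.4802  1.9714 -0.0133  0.6897  0.2073] [-0.    -0.013 -0.003  0.     0.008  0.001]
```

Call:
carry_out:
  series:
    - {"linear":[0,0,-10],"yaw":0,"claw":8}
    - {"linear":[0,0,-25],"yaw":0,"claw":8}
    - {"linear":[0,0,-30],"yaw":0,"claw":8}
    - {"linear":[0,0,-20],"yaw":0,"claw":8}

```text
clock: 28.58
ee_pos: [0.4484, 0.1493, 0.1255]
orientation: [2.239, 2.202, -0.021]
force: [0.7, 0.4, -0.5]
opening: 0.179
```

```bash
python3 sg.py
python3 - <<'E'
from h import *
shot("w14"); plan([.630,.300,.12],-1,vmax=33)
E
```

```text
t 28.73 p [0.4496 0.1496 0.1251] F [ 0.4 -0.1 -1.3] op 14.9 tilt [-0.005 -0.01  -1.   ]
dist [180.4 150.4  -5.1] yaw 0.001 n 8
[19.2, 22.2, 0.3] 0.0
[19.2, 22.2, 0.3] 0.0
[19.2, 22.2, 0.3] 0.0
[19.2, 22.2, 0.3] 0.0
[19.2, 22.2, 0.3] 0.0
[19.2, 22.2, 0.3] 0.0
[19.2, 22.2, 0.3] 0.0
[19.2, 22.2, 0.3] 0.0
```

View pics/w14.png

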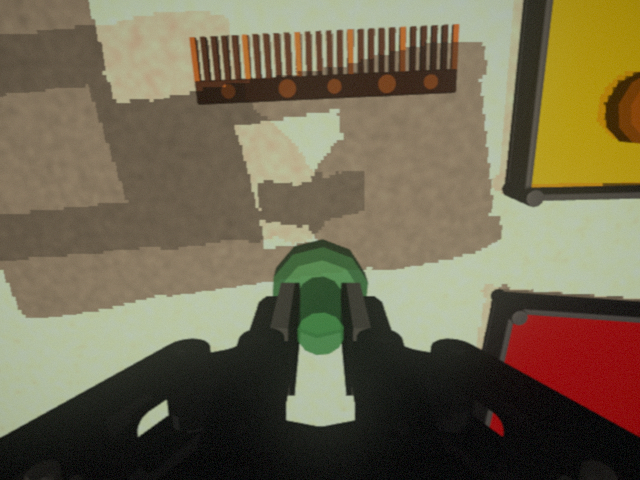

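Call:
carry_out:
  series:
    - {"linear":[19,22,-1],"yaw":0,"claw":8}
    - {"linear":[19,22,-1],"yaw":0,"claw":8}
    - {"linear":[19,22,-1],"yaw":0,"claw":8}
    - {"linear":[19,22,-1],"yaw":0,"claw":8}
    - {"linear":[19,22,-1],"yaw":0,"claw":8}

```text
clock: 29.15
ee_pos: [0.553, 0.2407, 0.1205]
orientation: [-2.239, -2.195, 0.043]
force: [0.5, -0.4, -0.4]
opening: 0.172
```

Call:
carry_out:
  series:
    - {"linear":[19,22,-1],"yaw":0,"claw":8}
    - {"linear":[17,20,0],"yaw":0,"claw":8}
    - {"linear":[8,10,0],"yaw":0,"claw":8}

```text
clock: 29.4
ee_pos: [0.6078, 0.287, 0.1133]
orientation: [-2.237, -2.194, 0.05]
force: [1.1, -0.6, 0.1]
opening: 0.18
```

```bash
python3 sg.py
python3 - <<'E'
from h import *
shot("w15"); plan([.630,.300,.055],-1,vmax=33)
E
```

```text
t 29.55 p [0.6054 0.2851 0.1131] F [-0.6 -0.7 -0.8] op 14.9 tilt [-0.031 -0.018 -0.999]
dist [ 24.6  14.9 -58.1] yaw -0.002 n 2
[8.2, 13.0, 28.5] -0.001
[8.2, 13.0, 28.5] -0.001
```

View pics/w15.png

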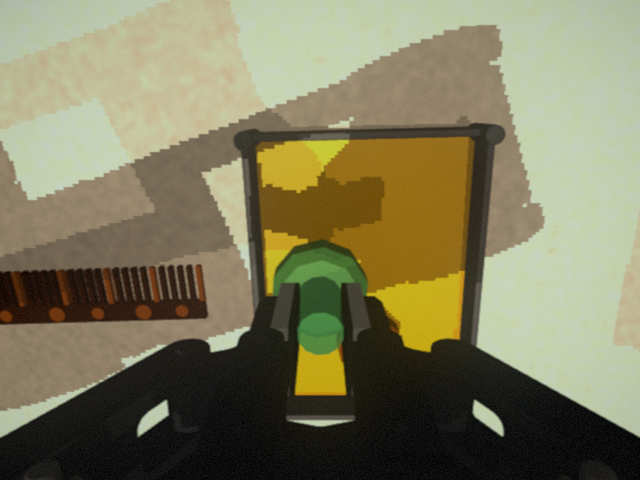

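Call:
carry_out:
  series:
    - {"linear":[6,40,0],"yaw":0,"claw":8}

```text
clock: 29.63
ee_pos: [0.633, 0.2878, 0.1078]
orientation: [-2.227, -2.189, 0.081]
force: [-2.1, -0.1, -1.2]
opening: 0.176
```

```bash
python3 sg.py; python3 st.py
```

```text
29.73 [0.6474 0.2894 0.1095] [-0.0306 -0.0188 -0.9994] [ 0.3271  0.6513  1.3462 -0.0086  1.1792  0.3506] [ 0.006 -0.044  0.049  0.01   0.014  0.011]
```

Call:
carry_out:
  series:
    - {"linear":[6,40,0],"yaw":0,"claw":8}

```text
clock: 29.82
ee_pos: [0.6752, 0.2918, 0.1042]
orientation: [-2.23, -2.188, 0.081]
force: [-1.6, 0.4, -2.3]
opening: 0.175
```

```bash
python3 sg.py; python3 st.py
```

```text
29.92 [0.689  0.293  0.1056] [-0.0304 -0.0198 -0.9993] [ 0.3145  0.7067  1.2417 -0.01    1.2282  0.3394] [ 0.012 -0.047  0.051  0.014  0.016  0.012]
```

Call:
carry_out:
  series:
    - {"linear":[0,-20,0],"yaw":0,"claw":8}
    - {"linear":[0,-20,0],"yaw":0,"claw":8}
    - {"linear":[0,-10,0],"yaw":0,"claw":8}

```text
clock: 30.17
ee_pos: [0.638, 0.2902, 0.1033]
orientation: [-2.244, -2.187, 0.06]
force: [0.7, 0.3, -0.8]
opening: 0.172
```

```bash
python3 sg.py; python3 st.py;  python3 - <<'E'
from h import *
plan([.630,.300,.055],-1,vmax=33)
E
```

```text
30.27 [0.6375 0.2903 0.1035] [-0.0335 -0.0218 -0.9992] [ 0.3338  0.6484  1.3696 -0.0105  1.1624  0.363 ] [-0.007  0.015 -0.065 -0.005 -0.005 -0.006]
t 30.27 p [0.6375 0.2903 0.1035] F [ 0.1 -1.5 -0.7] op 14.9 tilt [-0.034 -0.022 -0.999]
dist [ -7.5   9.7 -48.5] yaw -0.008 n 2
[5.3, -3.1, 24.2] -0.004
[5.3, -3.1, 24.2] -0.004
```

Call:
carry_out:
  series:
    - {"linear":[3,-2,6],"yaw":0,"claw":8}
    - {"linear":[3,-1,6],"yaw":0,"claw":8}
    - {"linear":[2,-1,6],"yaw":0,"claw":8}
    - {"linear":[1,0,6],"yaw":0,"claw":8}
    - {"linear":[0,0,4],"yaw":0,"claw":8}

```text
clock: 30.68
ee_pos: [0.634, 0.2986, 0.0738]
orientation: [-2.245, -2.188, 0.057]
force: [0.3, -0.8, -1.3]
opening: 0.171
```

```bash
python3 st.py; python3 sg.py;  python3 - <<'E'
from h import *
plan([.630,.300,.055],-1,vmax=33)
E
```

```text
30.68 [0.634  0.2986 0.0738] [-0.0303 -0.0211 -0.9993] [ 0.3467  0.6797  1.3918 -0.0107  1.1058  0.3776] [ 0.001  0.064  0.036 -0.001 -0.094 -0.   ]
t 30.78 p [0.6334 0.2982 0.0734] F [-1.1  0.  -0.6] op 15.0 tilt [-0.032 -0.022 -0.999]
dist [ -3.4   1.8 -18.4] yaw -0.009 n 1
[2.1, -2.9, 18.5] -0.009
```

The remaining tilt is 2.2°, which lifts one edge of the head about 1.5 mm. That is acceptable, so I'll lower it gently until the force changes.

Call:
carry_out:
  series:
    - {"linear":[1,-2,6],"yaw":0,"claw":8}
    - {"linear":[0,0,5],"yaw":0,"claw":8}

```text
clock: 30.95
ee_pos: [0.6323, 0.2993, 0.0625]
orientation: [-2.246, -2.188, 0.057]
force: [-0.6, 0.8, -2.2]
opening: 0.177
```

```bash
python3 sg.py; python3 st.py;  python3 - <<'E'
from h import *
print(pose()[0]["force"]); shot("w16")
E
```

```text
31.05 [0.6321 0.2991 0.0621] [-0.0305 -0.0215 -0.9993] [ 0.3483  0.6914  1.4023 -0.0111  1.084   0.3799] [-0.    -0.011 -0.011  0.     0.013 -0.001]
[-0.3683247  -0.32147702 -0.59883393]
```

Call:
carry_out:
  series:
    - {"linear":[0,0,3],"yaw":0,"claw":8}

```text
clock: 31.18
ee_pos: [0.6331, 0.2993, 0.0603]
orientation: [-2.247, -2.188, 0.055]
force: [0.3, 0.2, -0.4]
opening: 0.174
```

```bash
python3 sg.py; python3 st.py;  python3 - <<'E'
from h import *
print(pose()[0]["force"]); shot("w16")
E
```

```text
31.28 [0.6322 0.2989 0.0593] [-0.0303 -0.0215 -0.9993] [ 0.3481  0.6945  1.404  -0.0112  1.079   0.3799] [-0.    -0.003 -0.     0.     0.007  0.001]
[-0.41160701  0.26017211 -1.25044856]
```

Call:
carry_out:
  series:
    - {"linear":[0,0,3],"yaw":0,"claw":8}

```text
clock: 31.42
ee_pos: [0.6327, 0.2991, 0.0572]
orientation: [-2.246, -2.188, 0.055]
force: [0.1, 0.4, -0.5]
opening: 0.174
```

```bash
python3 sg.py; python3 st.py;  python3 - <<'E'
from h import *
print(pose()[0]["force"]); shot("w16")
E
```

```text
31.52 [0.6319 0.2988 0.0562] [-0.0306 -0.0216 -0.9993] [ 0.3481  0.6979  1.4062 -0.0112  1.0737  0.3799] [ 0.    -0.003  0.    -0.     0.006 -0.001]
[-0.22145336 -0.57536289 -0.64127995]
```

Call:
carry_out:
  series:
    - {"linear":[0,0,4],"yaw":0,"claw":8}

```text
clock: 31.65
ee_pos: [0.6325, 0.299, 0.0531]
orientation: [-2.246, -2.188, 0.056]
force: [0.2, -0.2, -0.5]
opening: 0.181
```

```bash
python3 sg.py; python3 st.py;  python3 -c "
from h import *
print(pose()[0]['force'])"
```

```text
31.75 [0.6314 0.2986 0.0517] [-0.0315 -0.0219 -0.9993] [ 0.348   0.7029  1.4094 -0.0112  1.0664  0.38  ] [-0.001 -0.002 -0.003  0.001  0.01  -0.   ]
[-0.17048938 -0.39490635 -0.49411154]
```

Call:
carry_out:
  series:
    - {"linear":[0,0,2],"yaw":0,"claw":8}

```text
clock: 31.83
ee_pos: [0.6316, 0.2986, 0.0499]
orientation: [-2.246, -2.187, 0.059]
force: [-0.5, 0.5, -0.6]
opening: 0.173
```

```bash
python3 sg.py; python3 st.py;  python3 -c "
from h import *
print(pose()[0]['force'])"
```

```text
31.93 [0.631  0.2984 0.0492] [-0.0322 -0.0222 -0.9992] [ 0.348   0.7056  1.4111 -0.0113  1.0628  0.38  ] [-0.    -0.004 -0.004 -0.001  0.005  0.001]
[ 0.21516227 -0.98390345  0.35492042]
```

Call:
carry_out:
  series:
    - {"linear":[0,0,1.5],"yaw":0,"claw":8}

```text
clock: 32.02
ee_pos: [0.6312, 0.2985, 0.0479]
orientation: [-2.245, -2.187, 0.06]
force: [-0.0, 0.4, -0.8]
opening: 0.173
```

```bash
python3 sg.py; python3 st.py;  python3 -c "
from h import *
print(pose()[0]['force']);shot('w17')"
```

```text
32.12 [0.6307 0.2983 0.0474] [-0.0328 -0.0224 -0.9992] [ 0.348   0.7077  1.4124 -0.0113  1.06    0.38  ] [-0.001 -0.005 -0.002  0.002  0.005  0.001]
[0.6366732  0.82019646 0.27347762]
```

View pics/w17.png

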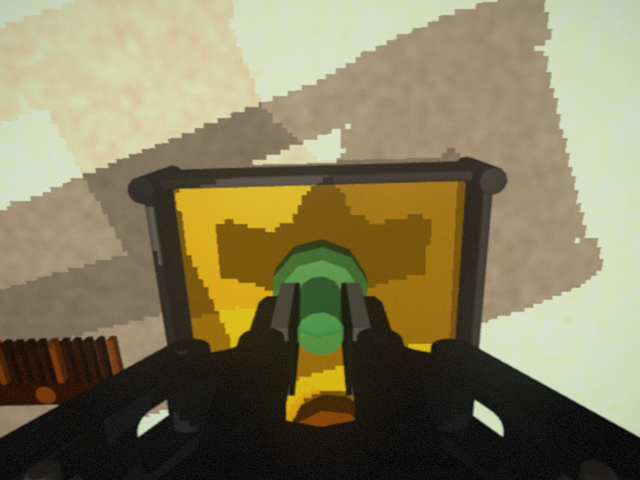

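Comparing plug positions in the image (amber row 340, green row 332) puts the green grip about 5 mm higher on the stopper. Contact is therefore expected near z = 0.047, and I'm at 0.0474. I'll average the force while stepping down.

```bash
cat > fz.py <<'E'
from h import *
from plant import bot
F=[]
for i in range(8):
    bot.grab_frame("wrist"); F.append(bot.read_state()["force"])
s,T=pose(); print("F",np.mean(F,0).round(2),"z",s["ee_pos"].round(4),"op",s["opening"]*85.4)
E
python3 fz.py
```

```text
F [-0.01 -0.15 -0.88] z [0.631  0.2984 0.0478] op 14.889653427718118
```

Call:
carry_out:
  series:
    - {"linear":[0,0,1],"yaw":0,"claw":8}

```text
clock: 32.65
ee_pos: [0.6311, 0.2984, 0.047]
orientation: [-2.245, -2.187, 0.06]
force: [-0.1, 0.6, -0.6]
opening: 0.177
```

```bash
python3 fz.py
```

```text
F [-0.12  0.11 -0.71] z [0.631  0.2984 0.0468] op 15.24117025664847
```

Call:
carry_out:
  series:
    - {"linear":[0,0,1],"yaw":0,"claw":8}

```text
clock: 33.13
ee_pos: [0.6311, 0.2984, 0.046]
orientation: [-2.246, -2.187, 0.06]
force: [-1.2, -0.3, 9.3]
opening: 0.179
```

```bash
python3 fz.py
```

```text
F [-0.78 -0.12  2.33] z [0.6311 0.2984 0.0461] op 15.079322389570356
```

Contact: +2.3 N against −0.8 N when hanging free. Releasing gently.

Call:
carry_out:
  series:
    - {"linear":[0,0,0.5],"yaw":0,"claw":8}
    - {"linear":[0,0,0],"yaw":0,"claw":18}
    - {"linear":[0,0,0],"yaw":0,"claw":28}
    - {"linear":[0,0,0],"yaw":0,"claw":38}
    - {"linear":[0,0,0],"yaw":0,"claw":38}

```text
clock: 33.95
ee_pos: [0.6308, 0.2983, 0.0451]
orientation: [-2.245, -2.187, 0.06]
force: [0.5, -1.0, -0.1]
opening: 0.443
```

Call:
carry_out:
  series:
    - {"linear":[0,0,-10],"yaw":0,"claw":38}
    - {"linear":[0,0,-20],"yaw":0,"claw":38}
    - {"linear":[0,0,-30],"yaw":0,"claw":38}
    - {"linear":[0,0,-30],"yaw":0,"claw":38}
    - {"linear":[0,0,-20],"yaw":0,"claw":38}

```text
clock: 34.37
ee_pos: [0.6298, 0.299, 0.1531]
orientation: [-2.241, -2.182, 0.082]
force: [0.9, 0.5, 0.4]
opening: 0.448
```

```bash
python3 sg.py; python3 -c "
from h import *
shot('w18'); plan([.5,-.05,.19],-5,vmax=38)"; python3 st.py
```

```text
t 34.52 p [0.6308 0.2994 0.1531] F [-0.6 -0.8 -1. ] op 37.9 tilt [-0.043 -0.026 -0.999]
dist [-130.8 -349.4   36.9] yaw 0.06 n 10
[-35.4, -12.3, -2.2] 0.006
[-35.4, -12.1, -2.2] 0.006
[-35.5, -11.8, -2.2] 0.006
[-35.6, -11.6, -2.2] 0.006
[-35.6, -11.4, -2.2] 0.006
[-35.7, -11.2, -2.2] 0.006
[-35.8, -11.0, -2.2] 0.006
[-35.8, -10.8, -2.2] 0.006
[-35.9, -10.6, -2.2] 0.006
[-36.0, -10.3, -2.2] 0.006
34.52 [0.6308 0.2994 0.1531] [-0.0434 -0.0261 -0.9987] [ 0.3493  0.6012  1.3251 -0.0101  1.265   0.3791] [-0.002  0.037  0.052  0.    -0.012  0.001]
```

View pics/w18.png

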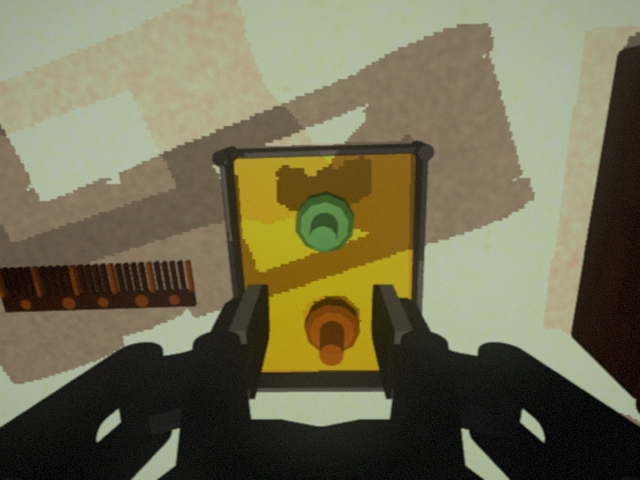

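Both stoppers stand plug-up in the yellow tray at (325,222) and (332,330). Now to the bowl.

Call:
carry_out:
  series:
    - {"linear":[-35,-14,-1],"yaw":0.006,"claw":78}
    - {"linear":[-35,-14,-1],"yaw":0.006,"claw":78}
    - {"linear":[-35,-14,-1],"yaw":0.006,"claw":78}
    - {"linear":[-35,-14,-1],"yaw":0.006,"claw":78}
    - {"linear":[-35,-14,-1],"yaw":0.006,"claw":78}

```text
clock: 34.93
ee_pos: [0.5519, 0.1287, 0.1607]
orientation: [-2.264, -2.156, 0.077]
force: [0.4, -0.5, -0.2]
opening: 0.911
```

Call:
carry_out:
  series:
    - {"linear":[-35,-14,-1],"yaw":0.006,"claw":78}
    - {"linear":[-35,-14,-1],"yaw":0.006,"claw":78}
    - {"linear":[-35,-14,-1],"yaw":0.006,"claw":78}
    - {"linear":[-35,-14,-1],"yaw":0.006,"claw":78}
    - {"linear":[-30,-14,-1],"yaw":0.006,"claw":78}

```text
clock: 35.35
ee_pos: [0.4618, -0.0436, 0.1692]
orientation: [-2.291, -2.118, 0.09]
force: [1.0, -0.5, -0.3]
opening: 0.909
```

```bash
python3 st.py; python3 -c "
from h import *
plan([.45,-.125,.16],-5,vmax=38)"
```

```text
35.35 [ 0.4618 -0.0436  0.1692] [-0.0561 -0.0239 -0.9981] [-0.2154  0.2799  1.8453 -0.0404  1.0665 -0.1166] [-0.804 -0.279  0.367 -0.045 -0.097 -0.697]
t 35.35 p [ 0.4618 -0.0436  0.1692] F [ 1.  -0.5 -0.3] op 77.6 tilt [-0.056 -0.024 -0.998]
dist [-11.8 -81.4  -9.2] yaw 0.008 n 3
[-27.3, -1.6, 3.9] 0.003
[-27.3, -1.5, 3.9] 0.003
[-27.3, -1.5, 3.9] 0.003
```

Call:
carry_out:
  series:
    - {"linear":[-30,-1,0],"yaw":0.003,"claw":78}
    - {"linear":[-28,-1,0],"yaw":0.003,"claw":78}
    - {"linear":[-15,0,0],"yaw":0,"claw":78}
    - {"linear":[0,0,0],"yaw":0,"claw":78}
    - {"linear":[0,0,0],"yaw":0,"claw":78}

```text
clock: 35.77
ee_pos: [0.4436, -0.1228, 0.1678]
orientation: [-2.298, -2.096, 0.101]
force: [-0.2, 0.9, 0.1]
opening: 0.914
```

```bash
python3 st.py
```

```text
35.77 [ 0.4436 -0.1228  0.1678] [-0.0679 -0.0214 -0.9975] [-0.3844  0.2804  1.8496 -0.0517  1.0671 -0.2663] [-0.029  0.01   0.007 -0.007 -0.006 -0.01 ]
```

Call:
carry_out:
  series:
    - {"linear":[0,0,-15],"yaw":0,"claw":78}
    - {"linear":[0,0,-15],"yaw":0,"claw":78}
    - {"linear":[0,0,-15],"yaw":0,"claw":78}
    - {"linear":[0,0,0],"yaw":0,"claw":78}
    - {"linear":[0,0,0],"yaw":0,"claw":78}

```text
clock: 36.18
ee_pos: [0.4437, -0.1164, 0.2102]
orientation: [-2.288, -2.091, 0.105]
force: [-0.3, 0.7, -0.2]
opening: 0.915
```

```bash
python3 st.py
```

```text
36.18 [ 0.4437 -0.1164  0.2102] [-0.0769 -0.0158 -0.9969] [-0.3732  0.2292  1.7952 -0.0462  1.1836 -0.2644] [ 0.022 -0.01  -0.012  0.005  0.009  0.007]
```

Call:
carry_out:
  series:
    - {"linear":[0,0,20],"yaw":0,"claw":78}
    - {"linear":[0,0,20],"yaw":0,"claw":78}
    - {"linear":[0,0,20],"yaw":0,"claw":78}
    - {"linear":[0,0,0],"yaw":0,"claw":78}
    - {"linear":[0,0,0],"yaw":0,"claw":78}

```text
clock: 36.6
ee_pos: [0.4384, -0.1131, 0.1459]
orientation: [-2.282, -2.095, 0.105]
force: [0.9, -0.7, 1.3]
opening: 0.913
```

```bash
python3 st.py; python3 -c "
from h import *
shot('w19');plan([.45,-.125,.16],-5,vmax=38)"
```

```text
36.6 [ 0.4384 -0.1131  0.1459] [-0.0782 -0.0144 -0.9968] [-0.3715  0.308   1.8798 -0.0491  1.022  -0.2592] [ 0.012  0.033  0.041  0.002 -0.016  0.004]
t 36.65 p [ 0.438  -0.1129  0.1459] F [-0.7 -0.2 -0.5] op 77.8 tilt [-0.079 -0.014 -0.997]
dist [ 12.  -12.1  14.1] yaw 0.001 n 1
[-11.3, 11.9, -14.9] 0.001
```

View pics/w19.png

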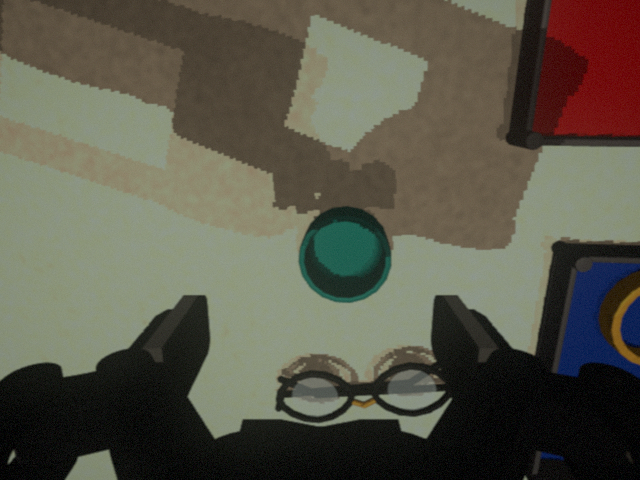

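Call:
carry_out:
  series:
    - {"linear":[0,0,-40],"yaw":0,"claw":78}

```text
clock: 36.73
ee_pos: [0.4364, -0.1104, 0.1811]
orientation: [-2.272, -2.087, 0.113]
force: [-0.3, -0.7, -0.1]
opening: 0.913
```

```bash
python3 sg.py;python3 st.py
```

```text
36.83 [ 0.4445 -0.1132  0.1899] [-0.0719 -0.0167 -0.9973] [-0.3672  0.2517  1.8234 -0.0459  1.1282 -0.2613] [-0.005  0.026  0.042 -0.007 -0.088  0.002]
```

Call:
carry_out:
  series:
    - {"linear":[0,0,-40],"yaw":0,"claw":78}

```text
clock: 36.92
ee_pos: [0.4435, -0.1111, 0.2239]
orientation: [-2.28, -2.094, 0.106]
force: [-0.3, -0.4, -0.9]
opening: 0.914
```

```bash
python3 sg.py;python3 st.py
```

```text
37.02 [ 0.4511 -0.1137  0.2323] [-0.0618 -0.0205 -0.9979] [-0.3633  0.2046  1.7644 -0.0438  1.2234 -0.2627] [-0.005  0.036  0.067 -0.004 -0.079  0.001]
```

Call:
carry_out:
  series:
    - {"linear":[0,0,40],"yaw":0,"claw":78}

```text
clock: 37.1
ee_pos: [0.4555, -0.1168, 0.1994]
orientation: [-2.305, -2.118, 0.081]
force: [1.5, -0.0, -0.1]
opening: 0.917
```

```bash
python3 sg.py;python3 st.py
```

```text
37.2 [ 0.4468 -0.1138  0.1907] [-0.065  -0.0192 -0.9977] [-0.3667  0.2502  1.8227 -0.0458  1.1229 -0.2611] [ 0.    -0.017 -0.031  0.002  0.1   -0.   ]
```

Call:
carry_out:
  series:
    - {"linear":[0,40,0],"yaw":0,"claw":78}

```text
clock: 37.28
ee_pos: [0.4779, -0.1148, 0.1873]
orientation: [-2.283, -2.097, 0.105]
force: [-1.6, -0.0, 0.2]
opening: 0.915
```

```bash
python3 sg.py;python3 st.py
```

```text
37.38 [ 0.4907 -0.1179  0.1886] [-0.0615 -0.02   -0.9979] [-0.3443  0.3104  1.7377 -0.0434  1.145  -0.2407] [-0.008 -0.04   0.049 -0.013  0.032 -0.017]
```

Call:
carry_out:
  series:
    - {"linear":[0,-40,0],"yaw":0,"claw":78}

```text
clock: 37.47
ee_pos: [0.4583, -0.1165, 0.1918]
orientation: [-2.297, -2.112, 0.086]
force: [0.9, -1.3, 1.0]
opening: 0.913
```

```bash
python3 sg.py;python3 st.py
```

```text
37.57 [ 0.4454 -0.1129  0.1906] [-0.0691 -0.0176 -0.9975] [-0.366   0.2504  1.8229 -0.0456  1.1269 -0.261 ] [ 0.005  0.018 -0.059  0.013 -0.031  0.017]
```

Call:
carry_out:
  series:
    - {"linear":[0,-20,0],"yaw":0,"claw":78}
    - {"linear":[0,-20,0],"yaw":0,"claw":78}

```text
clock: 37.73
ee_pos: [0.4064, -0.1097, 0.1947]
orientation: [-2.288, -2.103, 0.096]
force: [0.3, -0.2, 0.3]
opening: 0.912
```

```bash
python3 sg.py;python3 st.py
```

```text
37.83 [ 0.4045 -0.1091  0.1947] [-0.0689 -0.0176 -0.9975] [-0.3916  0.1879  1.8983 -0.0474  1.1129 -0.2849] [ 0.008  0.032 -0.062  0.008 -0.035  0.013]
```

Call:
carry_out:
  series:
    - {"linear":[0,0,15],"yaw":0,"claw":78}
    - {"linear":[0,0,15],"yaw":0,"claw":78}
    - {"linear":[0,0,15],"yaw":0,"claw":78}

```text
clock: 38.08
ee_pos: [0.4058, -0.1115, 0.1539]
orientation: [-2.296, -2.108, 0.09]
force: [-0.7, -0.1, -0.5]
opening: 0.917
```

```bash
python3 sg.py;python3 st.py
```

```text
38.18 [ 0.4038 -0.1107  0.1524] [-0.0633 -0.0195 -0.9978] [-0.3959  0.2464  1.9533 -0.0506  0.9934 -0.2815] [ 0.001 -0.025 -0.03   0.002  0.044 -0.003]
```

Pattern found: a single up row with a hold and a slow down move with a hold each add positive tilt. Repeating that.

Call:
carry_out:
  series:
    - {"linear":[0,0,-41],"yaw":0,"claw":78}

```text
clock: 38.27
ee_pos: [0.4021, -0.1082, 0.1889]
orientation: [-2.283, -2.096, 0.102]
force: [0.4, -0.5, -1.4]
opening: 0.91
```

```bash
python3 sg.py;python3 st.py
```

```text
38.37 [ 0.41   -0.1111  0.1977] [-0.0567 -0.0221 -0.9981] [-0.3913  0.1852  1.892  -0.047   1.1087 -0.2839] [-0.003  0.026  0.049 -0.004 -0.093  0.002]
```

Call:
carry_out:
  series:
    - {"linear":[0,0,-41],"yaw":0,"claw":78}

```text
clock: 38.45
ee_pos: [0.4087, -0.1089, 0.2319]
orientation: [-2.291, -2.103, 0.094]
force: [0.5, -0.8, -1.1]
opening: 0.914
```

```bash
python3 sg.py;python3 st.py
```

```text
38.55 [ 0.4162 -0.1116  0.24  ] [-0.0468 -0.0261 -0.9986] [-0.3872  0.136   1.8308 -0.0447  1.2087 -0.2851] [-0.002  0.036  0.067 -0.001 -0.084  0.   ]
```

Call:
carry_out:
  series:
    - {"linear":[0,0,-41],"yaw":0,"claw":78}

```text
clock: 38.63
ee_pos: [0.4142, -0.1092, 0.273]
orientation: [-2.298, -2.11, 0.087]
force: [-0.7, 0.7, -1.0]
opening: 0.916
```

```bash
python3 sg.py;python3 st.py
```

```text
38.73 [ 0.4213 -0.1118  0.2814] [-0.0368 -0.03   -0.9989] [-0.3832  0.0948  1.7678 -0.0432  1.3021 -0.2859] [-0.005  0.035  0.073 -0.002 -0.077 -0.   ]
```

Call:
carry_out:
  series:
    - {"linear":[0,0,15],"yaw":0,"claw":78}
    - {"linear":[0,0,15],"yaw":0,"claw":78}
    - {"linear":[0,0,15],"yaw":0,"claw":78}
    - {"linear":[0,0,15],"yaw":0,"claw":78}
    - {"linear":[0,0,15],"yaw":0,"claw":78}

```text
clock: 39.15
ee_pos: [0.4275, -0.1169, 0.2132]
orientation: [2.3, 2.112, -0.058]
force: [-0.6, -1.0, -1.2]
opening: 0.912
```

```bash
python3 sg.py;python3 st.py
```

```text
39.25 [ 0.4255 -0.1162  0.2117] [-0.0203 -0.0364 -0.9991] [-0.3891  0.1698  1.8691 -0.0462  1.1081 -0.2833] [ 0.001 -0.024 -0.038  0.001  0.047 -0.001]
```

Call:
carry_out:
  series:
    - {"linear":[0,0,-41],"yaw":0,"claw":78}

```text
clock: 39.33
ee_pos: [0.4219, -0.113, 0.2475]
orientation: [2.313, 2.124, -0.071]
force: [0.5, 0.5, 0.4]
opening: 0.914
```

```bash
python3 sg.py;python3 st.py
```

```text
39.43 [ 0.4295 -0.1158  0.2573] [-0.0131 -0.0393 -0.9991] [-0.3849  0.1183  1.8039 -0.044   1.217  -0.2846] [-0.005  0.024  0.047 -0.002 -0.089  0.002]
```

Call:
carry_out:
  series:
    - {"linear":[0,0,-41],"yaw":0,"claw":78}

```text
clock: 39.52
ee_pos: [0.4265, -0.1129, 0.2908]
orientation: [2.305, 2.117, -0.063]
force: [-0.5, 0.1, -0.7]
opening: 0.915
```

```bash
python3 sg.py;python3 st.py
```

```text
39.62 [ 0.4334 -0.1155  0.3   ] [-0.0028 -0.0433 -0.9991] [-0.381   0.0772  1.7395 -0.0427  1.3115 -0.2853] [-0.005  0.035  0.07  -0.002 -0.078  0.001]
```

Call:
carry_out:
  series:
    - {"linear":[0,0,15],"yaw":0,"claw":78}
    - {"linear":[0,0,15],"yaw":0,"claw":78}
    - {"linear":[0,0,15],"yaw":0,"claw":78}
    - {"linear":[0,0,15],"yaw":0,"claw":78}
    - {"linear":[0,0,15],"yaw":0,"claw":78}

```text
clock: 40.03
ee_pos: [0.4422, -0.1218, 0.2338]
orientation: [2.274, 2.089, -0.031]
force: [-0.3, 0.1, -0.2]
opening: 0.913
```

```bash
python3 sg.py;python3 st.py
```

```text
40.13 [ 0.4404 -0.1211  0.2322] [ 0.0163 -0.0508 -0.9986] [-0.3871  0.1472  1.8389 -0.0454  1.1216 -0.2834] [ 0.003 -0.023 -0.037  0.     0.044 -0.   ]
```

Call:
carry_out:
  series:
    - {"linear":[-8,3,38],"yaw":0,"claw":78}

```text
clock: 40.22
ee_pos: [0.4479, -0.1323, 0.2001]
orientation: [2.269, 2.086, -0.026]
force: [1.9, -0.5, 1.2]
opening: 0.913
```

```bash
python3 sg.py;python3 st.py
```

```text
40.32 [ 0.4418 -0.1311  0.1925] [ 0.0118 -0.0492 -0.9987] [-0.4065  0.2052  1.8803 -0.0474  1.0263 -0.2976] [ 0.009 -0.049 -0.041  0.011  0.096  0.015]
```

Call:
carry_out:
  series:
    - {"linear":[0,0,41],"yaw":0,"claw":78}

```text
clock: 40.4
ee_pos: [0.4475, -0.1351, 0.1585]
orientation: [2.274, 2.087, -0.03]
force: [1.5, -0.9, -0.3]
opening: 0.912
```

```bash
python3 sg.py;python3 st.py; python3 -c "
from h import *
f=shot('w20')
for k in blobs(f,'teal',500):
    e=cv2.fitEllipse(cv2.convexHull(k)); print(cv2.boundingRect(k),e,ray(f,*e[0],.034,f['W']))
plan([.443,-.132,.012],-5,vmax=40)"
```

```text
40.5 [ 0.44   -0.1321  0.1509] [ 0.0054 -0.0463 -0.9989] [-0.4102  0.2662  1.9268 -0.0505  0.9257 -0.2949] [ 0.006 -0.059 -0.046  0.005  0.098 -0.003]
t 40.55 p [ 0.441  -0.1324  0.1527] F [-0.3  0.9  0.3] op 77.9 tilt [ 0.008 -0.047 -0.999]
dist [   2.     0.4 -140.7] yaw 0.002 n 4
[1.8, 0.1, 35.1] 0.001
[1.8, 0.1, 35.1] 0.001
[1.8, 0.1, 35.1] 0.001
[1.8, 0.1, 35.1] 0.001
```

View pics/w20.png

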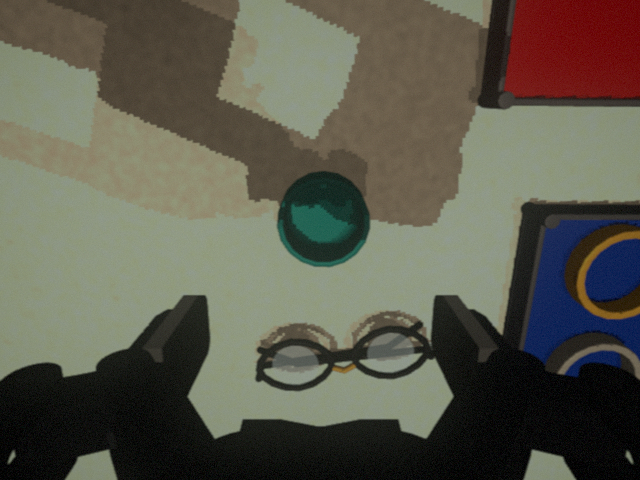

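The bowl is at about (323,218). Its colour was too dark for the mask, so I'll use the bounds I read by eye.

```bash
python3 -c "
from h import *
f=pickle.load(open('w20.pkl','rb'))
print([ray(f,u,v,.034,f['W']).round(4) for u,v in[(323.5,218.5),(278,218.5),(369,218.5),(323.5,171),(323.5,266)]])
h=cv2.cvtColor(f['image'],cv2.COLOR_RGB2HSV); print(h[245,323],h[185,323],h[262,323])
m=cv2.inRange(h,(80,120,15),(100,255,255)); cs,_=cv2.findContours(m,0,1); k=max(cs,key=cv2.contourArea); e=cv2.fitEllipse(k); print(cv2.boundingRect(k),e,ray(f,*e[0],.034,f['W']))
g=pickle.load(open('scene0.pkl','rb')); 
"
```

```text
[array([ 0.4431, -0.13  ,  0.034 ]), array([ 0.4154, -0.1276,  0.034 ]), array([ 0.4709, -0.1325,  0.034 ]), array([ 0.4455, -0.101 ,  0.034 ]), array([ 0.4405, -0.1613,  0.034 ])]
[72 75 44] [ 83 137  56] [ 82 143  89]
(288, 191, 69, 54) ((323.36822509765625, 218.326904296875), (49.52272415161133, 65.95242309570312), 91.53443908691406) [ 0.44305239 -0.12991346  0.034     ]
```

Call:
carry_out:
  series:
    - {"linear":[4,0,40],"yaw":0,"claw":78}

```text
clock: 40.63
ee_pos: [0.4477, -0.1329, 0.119]
orientation: [2.275, 2.089, -0.032]
force: [1.8, -1.5, 0.3]
opening: 0.91
```

```bash
python3 sg.py;python3 st.py
```

```text
40.73 [ 0.44   -0.1293  0.1115] [ 0.0029 -0.0452 -0.999 ] [-0.4045  0.3303  1.9664 -0.055   0.8251 -0.2825] [-0.002 -0.058 -0.033  0.     0.094 -0.013]
```

Call:
carry_out:
  series:
    - {"linear":[2,2,40],"yaw":0,"claw":78}

```text
clock: 40.82
ee_pos: [0.4473, -0.1312, 0.0774]
orientation: [2.28, 2.094, -0.037]
force: [2.2, -1.1, 0.7]
opening: 0.916
```

```bash
python3 sg.py;python3 st.py; python3 -c "
from h import *
plan([.443,-.1305,.013],-5,vmax=30)"
```

```text
40.92 [ 0.4407 -0.1285  0.0699] [-0.0031 -0.0427 -0.9991] [-0.4021  0.4074  1.9964 -0.0611  0.7249 -0.2719] [-0.001 -0.085 -0.023  0.002  0.091 -0.012]
t 40.92 p [ 0.4407 -0.1285  0.0699] F [-1.   0.5  0.6] op 78.0 tilt [-0.003 -0.043 -0.999]
dist [  2.3  -2.  -56.9] yaw 0.003 n 2
[0.3, 1.2, 28.5] 0.001
[0.3, 1.2, 28.5] 0.001
```

Call:
carry_out:
  series:
    - {"linear":[0,2,28],"yaw":0,"claw":78}

```text
clock: 41.0
ee_pos: [0.4455, -0.1309, 0.0463]
orientation: [2.287, 2.102, -0.045]
force: [2.0, -1.1, 1.4]
opening: 0.914
```

```bash
python3 sg.py;python3 st.py; python3 -c "
from h import *
plan([.443,-.1305,.013],-5,vmax=40);shot('w21')"
```

```text
41.1 [ 0.4422 -0.1297  0.0425] [-0.0052 -0.042  -0.9991] [-0.4032  0.462   2.0102 -0.0665  0.6587 -0.2663] [ 0.    -0.054 -0.008  0.002  0.052 -0.005]
t 41.1 p [ 0.4422 -0.1297  0.0425] F [-2.   0.   0.7] op 77.8 tilt [-0.005 -0.042 -0.999]
dist [  0.8  -0.8 -29.5] yaw 0.003 n 1
[0.6, 0.9, 29.5] 0.003
```

View pics/w21.png

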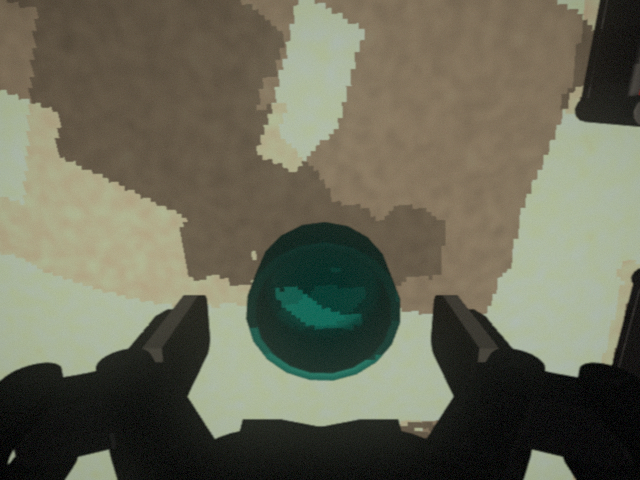

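The bowl is centred between the pads, spanning columns 247–400 with its middle at 323.

Call:
carry_out:
  series:
    - {"linear":[0,1,28],"yaw":0,"claw":78}

```text
clock: 41.23
ee_pos: [0.4471, -0.1326, 0.0209]
orientation: [2.286, 2.101, -0.044]
force: [1.2, -0.3, 0.1]
opening: 0.913
```

```bash
python3 sg.py;python3 st.py
```

```text
41.33 [ 0.4436 -0.1313  0.0167] [-0.004  -0.0427 -0.9991] [-0.4051  0.5142  2.0228 -0.0731  0.5927 -0.2601] [ 0.003 -0.034 -0.     0.004  0.052 -0.005]
```

Call:
carry_out:
  series:
    - {"linear":[0,0,0],"yaw":0,"claw":45}
    - {"linear":[0,0,0],"yaw":0,"claw":45}
    - {"linear":[0,0,0],"yaw":0,"claw":45}
    - {"linear":[0,0,0],"yaw":0,"claw":45}
  force: 40

```text
clock: 41.67
ee_pos: [0.4457, -0.1322, 0.0243]
orientation: [2.288, 2.102, -0.046]
force: [-0.8, -0.4, -0.5]
opening: 0.673
```

```bash
python3 sg.py;python3 st.py;python3 -c "
from h import *
shot('w22')"
```

```text
41.77 [ 0.4458 -0.1321  0.0239] [ 0.0018 -0.0454 -0.999 ] [-0.4047  0.4998  2.0189 -0.0723  0.6046 -0.2611] [-0.002  0.016  0.006  0.    -0.007  0.001]
```

View pics/w22.png

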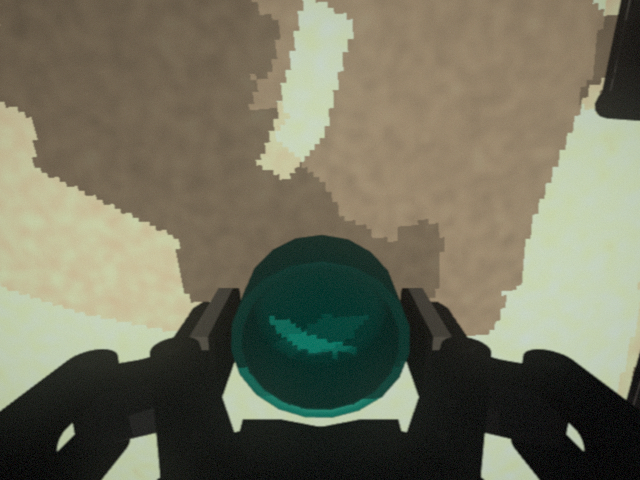

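The bowl is gripped at an opening of 57.5 mm. Lifting, then traversing in single rows with holds to keep the tilt steady.

Call:
carry_out:
  series:
    - {"linear":[0,0,-10],"yaw":0,"claw":45}
    - {"linear":[0,0,-20],"yaw":0,"claw":45}
    - {"linear":[0,0,-25],"yaw":0,"claw":45}
    - {"linear":[0,0,-20],"yaw":0,"claw":45}

```text
clock: 42.15
ee_pos: [0.4415, -0.1271, 0.0973]
orientation: [2.296, 2.109, -0.053]
force: [0.4, 0.8, -0.1]
opening: 0.671
```

```bash
python3 sg.py;python3 st.py;python3 -c "
from h import *
shot('w23');plan([.622,.010,.12],-5,vmax=40)"
```

```text
42.25 [ 0.4437 -0.1279  0.0988] [-0.0035 -0.043  -0.9991] [-0.398   0.3584  1.9662 -0.057   0.8044 -0.2741] [-0.003  0.049  0.031 -0.005 -0.062  0.004]
t 42.3 p [ 0.443  -0.1277  0.0975] F [ 0.7  0.3 -0.6] op 57.2 tilt [-0.005 -0.042 -0.999]
dist [179.  137.7  22.5] yaw 0.003 n 6
[25.2, 27.8, -4.9] 0.0
[25.2, 27.8, -4.9] 0.0
[25.2, 27.8, -4.9] 0.0
[25.2, 27.8, -4.9] 0.0
[25.3, 27.7, -4.9] 0.0
[25.3, 27.7, -4.9] 0.0
```

View pics/w23.png

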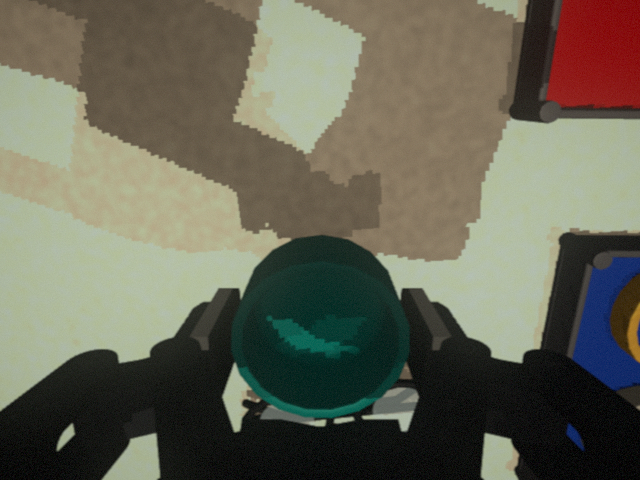

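The bowl is held in the same position in the image as before the lift, so there was no slip. Traversing to the red tray.

Call:
carry_out:
  series:
    - {"linear":[25,28,-4],"yaw":0,"claw":45}

```text
clock: 42.38
ee_pos: [0.4671, -0.1061, 0.099]
orientation: [2.3, 2.107, -0.059]
force: [-1.2, -0.4, -1.1]
opening: 0.672
```

```bash
python3 sg.py;python3 st.py
```

```text
42.48 [ 0.4768 -0.1041  0.1004] [-6.000e-04 -4.270e-02 -9.991e-01] [-0.3263  0.385   1.9092 -0.0548  0.835  -0.2056] [-0.03  -0.001  0.049 -0.034  0.004 -0.056]
```

Call:
carry_out:
  series:
    - {"linear":[25,28,-4],"yaw":0,"claw":45}

```text
clock: 42.57
ee_pos: [0.5009, -0.0822, 0.1012]
orientation: [2.296, 2.108, -0.056]
force: [-1.0, -0.3, -1.0]
opening: 0.675
```

```bash
python3 sg.py;python3 st.py
```

```text
42.67 [ 0.511  -0.0799  0.103 ] [ 0.0038 -0.0425 -0.9991] [-0.2606  0.4128  1.8456 -0.0525  0.8692 -0.1443] [-0.038 -0.013  0.057 -0.037  0.007 -0.055]
```

Call:
carry_out:
  series:
    - {"linear":[25,28,-4],"yaw":0,"claw":45}

```text
clock: 42.75
ee_pos: [0.5345, -0.0583, 0.1036]
orientation: [2.292, 2.109, -0.052]
force: [-2.3, -0.6, -1.6]
opening: 0.669
```

```bash
python3 sg.py;python3 st.py
```

```text
42.85 [ 0.5448 -0.0558  0.1056] [ 0.0082 -0.0421 -0.9991] [-0.2019  0.4425  1.7783 -0.0503  0.9049 -0.0901] [-0.039 -0.018  0.062 -0.035  0.01  -0.048]
```

Call:
carry_out:
  series:
    - {"linear":[25,28,-4],"yaw":0,"claw":45}

```text
clock: 42.93
ee_pos: [0.5678, -0.0345, 0.1061]
orientation: [2.288, 2.109, -0.048]
force: [-1.5, -0.5, -0.8]
opening: 0.671
```

```bash
python3 sg.py;python3 st.py;python3 -c "
from h import *
plan([.622,.010,.12],-5,vmax=40)"
```

```text
43.03 [ 0.5783 -0.0316  0.1084] [ 0.0124 -0.0415 -0.9991] [-0.1492  0.474   1.7072 -0.0484  0.9426 -0.0416] [-0.035 -0.021  0.065 -0.035  0.01  -0.044]
t 43.03 p [ 0.5783 -0.0316  0.1084] F [-0.1 -0.4 -1. ] op 57.3 tilt [ 0.012 -0.041 -0.999]
dist [43.7 41.6 11.6] yaw 0.008 n 2
[22.2, 20.2, -6.4] 0.004
[22.3, 20.1, -6.4] 0.004
```

Call:
carry_out:
  series:
    - {"linear":[22,20,0],"yaw":0,"claw":45}

```text
clock: 43.12
ee_pos: [0.5957, -0.0131, 0.106]
orientation: [2.282, 2.107, -0.039]
force: [-1.1, -0.9, -0.6]
opening: 0.668
```

```bash
python3 sg.py;python3 st.py
```

```text
43.22 [ 0.6023 -0.0098  0.1068] [ 0.0145 -0.0406 -0.9991] [-0.1075  0.5027  1.6558 -0.0473  0.9648 -0.0029] [-0.028 -0.022  0.053 -0.029  0.014 -0.035]
```

Call:
carry_out:
  series:
    - {"linear":[20,19,0],"yaw":0,"claw":45}

```text
clock: 43.3
ee_pos: [0.6183, 0.0066, 0.1046]
orientation: [2.28, 2.108, -0.036]
force: [-1.5, -0.2, -1.7]
opening: 0.673
```

```bash
python3 sg.py;python3 st.py;python3 -c "
from h import *
f=shot('w24');plan([.622,.010,.045],-5,vmax=40)
for k in blobs(f,'red',3000): print(cv2.boundingRect(k),[ray(f,*p,.007,f['W'])[:2].round(4).tolist() for p in cv2.approxPolyDP(k,8,True)[:,0].tolist()])
"
```

```text
43.4 [0.6245 0.0097 0.1054] [ 0.0161 -0.0399 -0.9991] [-0.0725  0.5304  1.6052 -0.0463  0.9875  0.0295] [-0.026 -0.02   0.048 -0.029  0.012 -0.029]
t 43.45 p [0.6229 0.0088 0.1053] F [ 0.1  0.5 -1. ] op 57.1 tilt [ 0.014 -0.041 -0.999]
dist [ -0.9   1.2 -60.3] yaw 0.011 n 2
[1.7, -1.0, 30.1] 0.005
[1.7, -1.0, 30.1] 0.005
(197, 77, 233, 223) [[0.5721, 0.0969], [0.564, 0.0344], [0.5813, 0.0307], [0.5839, 0.0373], [0.5912, 0.0293], [0.601, 0.0359], [0.5996, 0.0292], [0.6043, 0.0356], [0.608, 0.0285], [0.6161, 0.0375], [0.6277, 0.0365], [0.6259, 0.0428], [0.632, 0.0351], [0.655, 0.0416], [0.6566, 0.011], [0.638, 0.0059], [0.6576, -0.0075], [0.6712, -0.0365], [0.6791, -0.0279], [0.6874, 0.0842]]
```

View pics/w24.png

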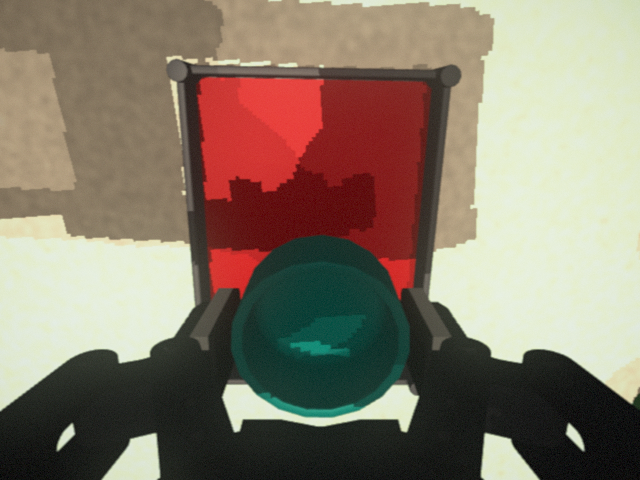

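Tilt at the tray is within 0.7° of the pick. Descending; contact is expected near z = 0.031.

Call:
carry_out:
  series:
    - {"linear":[2,0,30],"yaw":0,"claw":45}

```text
clock: 43.53
ee_pos: [0.6267, 0.0087, 0.0791]
orientation: [2.271, 2.104, -0.019]
force: [1.2, 0.0, -1.5]
opening: 0.671
```

```bash
python3 sg.py;python3 st.py
```

```text
43.63 [0.6189 0.0091 0.0713] [ 0.0051 -0.0403 -0.9992] [-0.0735  0.5724  1.6331 -0.0497  0.9286  0.0327] [-0.001 -0.037 -0.021  0.001  0.07  -0.   ]
```

Call:
carry_out:
  series:
    - {"linear":[1,0,26],"yaw":0,"claw":45}

```text
clock: 43.72
ee_pos: [0.6212, 0.0081, 0.0485]
orientation: [2.278, 2.109, -0.031]
force: [2.1, -0.8, -0.2]
opening: 0.672
```

```bash
python3 sg.py;python3 st.py; python3 fz.py
```

```text
43.82 [0.6144 0.0084 0.0423] [-0.0039 -0.0398 -0.9992] [-0.075   0.611   1.653  -0.052   0.8793  0.0353] [ 0.005 -0.038 -0.034  0.003  0.051 -0.001]
F [-0.16 -0.38 -0.94] z [0.6199 0.0089 0.0465] op 57.667738479297824
```

Call:
carry_out:
  series:
    - {"linear":[0,2,9],"yaw":0,"claw":45}

```text
clock: 44.3
ee_pos: [0.6232, 0.0084, 0.0394]
orientation: [2.278, 2.11, -0.031]
force: [0.0, 0.1, -0.4]
opening: 0.67
```

```bash
python3 fz.py
```

```text
F [ 0.11  0.14 -0.56] z [0.6219 0.0084 0.0375] op 57.5928244352762
```

Call:
carry_out:
  series:
    - {"linear":[0,0,3],"yaw":0,"claw":45}

```text
clock: 44.78
ee_pos: [0.6225, 0.0083, 0.035]
orientation: [2.279, 2.111, -0.034]
force: [0.2, -0.0, -0.7]
opening: 0.669
```

```bash
python3 fz.py
```

```text
F [-0.03  0.06 -0.64] z [0.622  0.0083 0.0346] op 57.58573815397904
```

Call:
carry_out:
  series:
    - {"linear":[0,0,2],"yaw":0,"claw":45}

```text
clock: 45.27
ee_pos: [0.6224, 0.0082, 0.0329]
orientation: [2.279, 2.111, -0.034]
force: [-0.2, -0.2, -1.1]
opening: 0.67
```

```bash
python3 fz.py;python3 st.py
```

```text
F [-0.37  0.09 -1.05] z [0.622  0.0082 0.0326] op 57.651221634974185
45.67 [0.622  0.0082 0.0326] [ 0.0071 -0.0404 -0.9992] [-0.0745  0.6283  1.6493 -0.0528  0.8546  0.0365] [ 0.001 -0.002  0.    -0.001  0.     0.001]
```

Call:
carry_out:
  series:
    - {"linear":[0,0,1],"yaw":0,"claw":45}

```text
clock: 45.75
ee_pos: [0.6222, 0.0082, 0.0317]
orientation: [2.279, 2.111, -0.034]
force: [-0.6, -0.2, -0.8]
opening: 0.675
```

```bash
python3 fz.py
```

```text
F [-0.12  0.03 -0.84] z [0.6221 0.0082 0.0316] op 57.204347711503644
```

Call:
carry_out:
  series:
    - {"linear":[0,0,1],"yaw":0,"claw":45}

```text
clock: 46.23
ee_pos: [0.6222, 0.0082, 0.0308]
orientation: [2.279, 2.111, -0.034]
force: [-0.5, -0.2, -1.1]
opening: 0.675
```

```bash
python3 fz.py
```

```text
F [-0.1  -0.14 -1.06] z [0.6221 0.0081 0.0306] op 57.63943146243111
```

Call:
carry_out:
  series:
    - {"linear":[0,0,1],"yaw":0,"claw":45}

```text
clock: 46.72
ee_pos: [0.6222, 0.0081, 0.0298]
orientation: [2.279, 2.111, -0.034]
force: [0.7, -0.3, -0.5]
opening: 0.672
```

```bash
python3 fz.py
```

```text
F [-0.01  0.1  -0.52] z [0.6221 0.0081 0.0297] op 57.320623511263896
```

Call:
carry_out:
  series:
    - {"linear":[0,0,1],"yaw":0,"claw":45}

```text
clock: 47.2
ee_pos: [0.6223, 0.0081, 0.0288]
orientation: [2.279, 2.111, -0.034]
force: [-0.2, -0.6, -1.4]
opening: 0.672
```

```bash
python3 fz.py
```

```text
F [-0.6   0.09 -0.74] z [0.6221 0.0081 0.0287] op 57.366577571497835
```

Call:
carry_out:
  series:
    - {"linear":[0,0,1],"yaw":0,"claw":45}

```text
clock: 47.68
ee_pos: [0.6223, 0.008, 0.0278]
orientation: [2.279, 2.111, -0.034]
force: [0.0, 1.1, 7.4]
opening: 0.672
```

```bash
python3 fz.py; python3 -c "
from h import *
from plant import bot
f=bot.grab_frame('scene'); cv2.imwrite('pics/s4.png',cv2.resize(f['image'][200:380,200:380,::-1],None,fx=3,fy=3,interpolation=cv2.INTER_CUBIC))"
```

```text
F [-0.31  0.18  2.06] z [0.6223 0.0081 0.0278] op 57.17240772640585
```

View pics/s4.png

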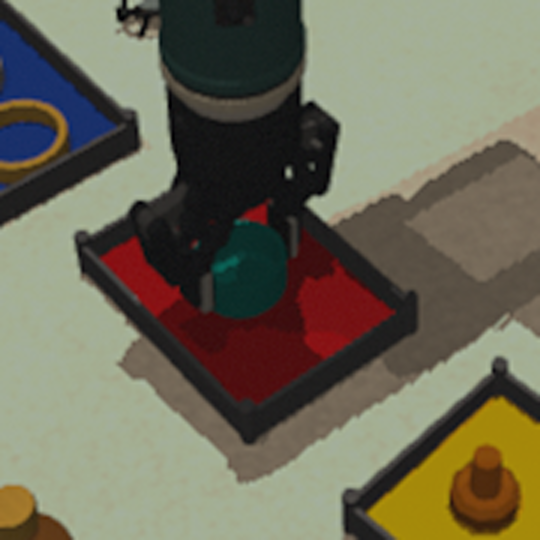

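Contact at z = 0.0278: +2.1 N against −0.75 N when hanging free. The bowl sits inside the red tray, so I'll release slowly and rise.

Call:
carry_out:
  series:
    - {"linear":[0,0,0.5],"yaw":0,"claw":45}
    - {"linear":[0,0,0],"yaw":0,"claw":60}
    - {"linear":[0,0,0],"yaw":0,"claw":66}
    - {"linear":[0,0,0],"yaw":0,"claw":72}
    - {"linear":[0,0,0],"yaw":0,"claw":72}

```text
clock: 48.55
ee_pos: [0.622, 0.0079, 0.0271]
orientation: [2.279, 2.111, -0.035]
force: [0.9, -0.3, 1.1]
opening: 0.843
```

Call:
carry_out:
  series:
    - {"linear":[0,0,-10],"yaw":0,"claw":72}
    - {"linear":[0,0,-20],"yaw":0,"claw":72}
    - {"linear":[0,0,-30],"yaw":0,"claw":72}
    - {"linear":[0,0,-30],"yaw":0,"claw":72}
    - {"linear":[0,0,-20],"yaw":0,"claw":72}

```text
clock: 48.97
ee_pos: [0.6162, 0.0126, 0.1362]
orientation: [2.287, 2.118, -0.05]
force: [-0.5, -0.1, -0.9]
opening: 0.839
```

```bash
python3 sg.py; python3 st.py; python3 -c "
from h import *
from plant import bot
shot('w25')
for n in ('scene','top'):
    f=bot.grab_frame(n); cv2.imwrite('pics/%s5.png'%n,f['image'][:,:,::-1]); pickle.dump(f,open(n+'5.pkl','wb'))"
```

```text
49.07 [0.6186 0.0125 0.1382] [-0.0011 -0.04   -0.9992] [-0.0679  0.4914  1.5774 -0.0456  1.0716  0.0305] [-0.003  0.045  0.05  -0.002 -0.049  0.002]
```

View pics/scene5.png

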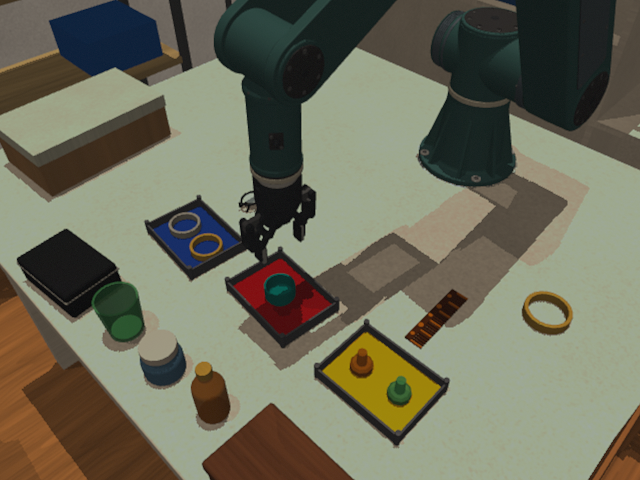

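View pics/w25.png

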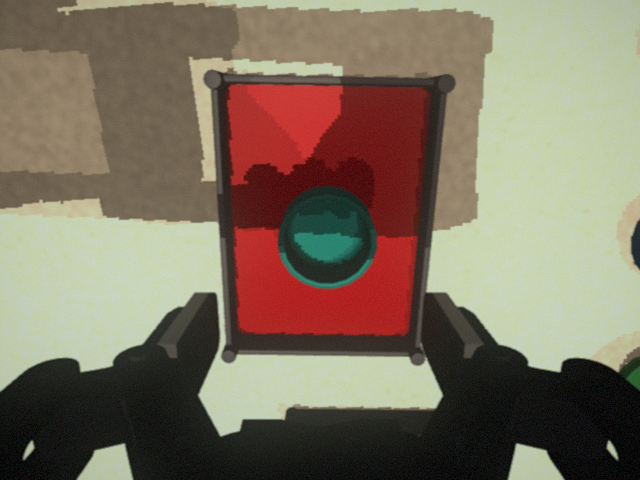

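View pics/top5.png

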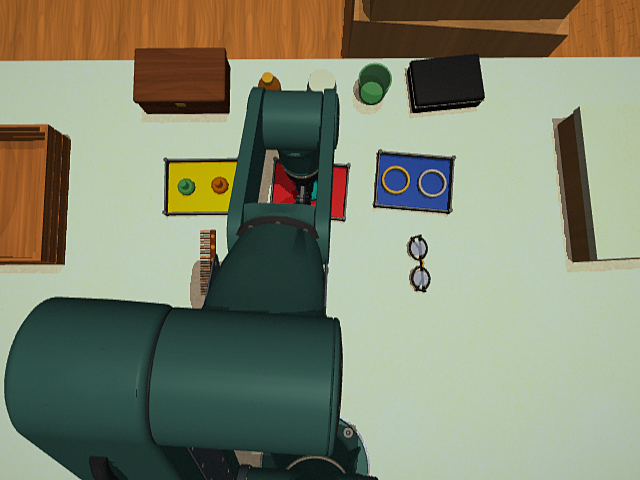

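All five pieces are in their trays. In the top view the bracelets are at (396,180) and (432,184), and the stoppers at (186,186) and (219,185). The wrist view shows the bowl upright at (328,237) on the red liner. The comb (208,262), the glasses (418,263) and the large ring (scene 548,311) are at their starting pixels. Handing in.

```bash
python3 -c "
from plant import bot
print(bot.job_done())"
```

```text
the job is handed in; nothing more can be done
None
```

All five pieces are sorted and the job was handed in at about 49 s of the 109 s allowed. It reported no verdict.

- **Bracelets:** the steel one and the smaller brass one (about 66 mm, not the 87 mm decoy) went first. They lie flat side by side on the blue liner.
- **Stoppers:** amber then green, set down in the yellow tray on measured contact. Both stand plug up.
- **Bowl:** set down on contact (about +2 N) near the middle of the red tray. The wrist view shows it upright.

**Last checks:**
- The final scene and top pictures show everything in its tray.
- The glasses, the large ring and the visible part of the comb are at their starting pixels; the arm partly covered the comb in the last top view.
- The gripper was clear of everything.

**What did not go cleanly:**
- **Tool tilt:** repeated moves tilted the tool by up to about 5°. I worked most of it out before gripping the green stopper and the bowl. The green stopper still went down about 2° off level, and the later pictures show it standing straight.
- **Grip height:** the gripper rose 5–7 mm while closing on the green stopper and the bowl. I went by force contact to set them down, not by the planned height.
- **Bowl colour mask:** the mask missed the bowl in a dark wrist view, so I read its edges by eye. A second mask gave the same centre.

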